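# Fit the washer and collar to a pull solenoid and hold its plunger at stroke

## Robot

A 6-joint arm with a two-finger parallel gripper is mounted at the origin on the work surface. World frame = base frame: x ahead of the robot, y to its left, z up, the work surface at z = 0. Lengths are in m, angles in rad, forces in N, time in s.
With the tool pointing down it reaches from about 0.25 to 0.725 m from the base axis. Payload 4 kg.
Tool frame: the origin (TCP) lies midway between the tips of the shut fingers; the grasp point (between the pads) lies 19 mm behind it; z points along the fingers, y is the line along which they close (so a half turn about z gives the same grasp; the last joint's range is limited). The gripper opens to 85 mm and grips with 20 to 120 N. Pads are 22 mm wide; open, the fingers measure 114 mm over their backs; the gripper's body (76 mm by 85 mm) begins 54 mm behind the grasp point. The pads swing forward as they close: fully open they stand 13 mm farther back than shut.
Start: joints at [-1.324, 0.241, 0.005, 1.335, 0, 1.571], TCP at [0.122, -0.485, 0.197] pointing down, gripper open.
Joint ranges: [-2.72, 2.72], [-1.05, 1.87], [-1.09, 1.28], [-1.99, 2.15], [-1.42, 1.44], [-3.14, 3.14]. Speed limits (rad/s): [2.79, 2.79, 3.14, 3.14, 3.14, 3.14].

## Interface

Orientations are given as a unit quaternion [x, y, z, w].
In Python, from workcell import bot, camera, job_done gives the robot as it stands.
- The arm moves only by the tool carry_out, never from a script. Its argument "plan" is a list of rows, each an object of numbers: "dx", "dy", "dz": the shift along the tool's x, y, z in mm; "twist": the turn about the tool's z in degrees; "fingers": the closure, from -1 (fully open) to 1 (shut). In form: [{"dx": .., "dy": .., "dz": .., "twist": .., "fingers": ..}, ...]. A call has exactly 5 rows; each row is the pose to reach, as a shift and turn from the pose commanded when the call began, along the tool's axes at that moment; what a row does not reach only later rows make up. A row lasts 1/12 s, in which the tool goes at most 41.7 mm and 7.16 degrees, less where a joint would pass 70% of its speed; a pose out of reach is approached as far as the arm can. A call with a gripper value outside its range is refused whole. The fingers move at their own pace and stop on an object; the grip force is fixed at half the most. Time passes only in rows, so rows that repeat a pose let the fingers close, or fill a call up. It gives the time, the measured TCP pose, the force, the opening and the grip force at its end, in the units of the state.
- bot.get_obs(): the state, without advancing time (a new reading comes with each control period).
- camera(name): name is "scene" or "top" or "wrist"; returns a dict with "image" (420x560x3 uint8, red, green, blue), "intrinsics" (3x3 intrinsics, pixels), "eye" and "attitude" of the camera in the world. Camera axes: x right, y down, z forward; pixel columns grow to the right and rows downward; lengths in m; the calibration is good to about 2 mm. A picture is of the moment at which its call begins. There is no depth.
- job_done(): hands the job in; it is judged then, once.
The state is a dict: "clock": time; "joint_pos": joint angles; "joint_vel": joint speeds; "tau": joint torques, N m; "eef_pos": TCP position; "tool_rot": TCP orientation; "ft_force": force on the tool from outside, world axes, zero at the start; "ft_torque": the same for the moment, N m; "grip_width": finger opening in m; "grasp_force": force on a finger pad.
Only numpy, scipy, OpenCV 4.12 (cv2) and the standard library are available. Lean on these libraries where they do the work, as an engineer would, in place of code of your own. Each camera call takes 0.05 s, during which the arm holds its last target. There are 200 camera calls.

## Task

On the pull solenoid clamped upright on its base plate, thread first the white nylon damping washer and then the brass spacer collar down over the plunger, each fully home. Then take the plunger by its flat tang and draw it straight up 25 mm out of its bore without letting it bind, so that its red stroke line stands level with the top of the collar, while washer and collar stay home. Finish while still holding it there, steady and upright, for the coil test; leave everything else on the bench where it lies.

Things in the scene. Friction and masses are not known exactly. Their poses are not given: they have to be found in the camera images.
- nest: test nest, fixed: aluminium base plate 130 (x) x 90 (y) x 12 mm, clamp block 70 x 66 mm, 48 mm high, and in it, upright and central, the steel solenoid can, 44 mm diameter, its flat top face 82 mm above the bench. A black clamp knob stands out to 57 mm at +x, 44 mm high. Origin: centre of the underside, on the bore axis; z up
- face (a point): centre of the solenoid's flat top face, on the axis of its bore (17 mm diameter, 60 mm deep, vertical), 82 mm above the nest's underside; axes as the nest
- plunger: plunger, a loose steel rod, 16 mm diameter, 110 mm long, 0.14-0.22 kg, standing on the bore floor, foot 60 mm below the face, 50 mm showing, 0.5 mm play all round; drops back if let go. Its top 26 mm is a flat tang, 10 mm thick along its x, 12 mm wide along its y, narrowing in the last 4 mm. A red stroke line 53 mm above the foot is hidden until drawn. Origin: centre of the foot; z up the rod
- tang_tip (a point): centre of the plunger's top end, 110 mm above its foot; axes as the plunger
- washer: white nylon damping washer, loose, flat on the bench: 32 mm outside, 18 mm bore, 6 mm thick, about 12 g. Home, its underside lies on the solenoid's face. Origin: centre of its underside, z along its axis
- collar: brass spacer collar, loose, standing flat on the bench: 28 mm outside, 18 mm bore, 12 mm tall, about 36 g. Home, its underside lies on the washer, so 6 mm above the face. Origin: centre of its underside, z along its axis
- flange_ring: bystander: bright steel flange ring, 48 mm outside, 29 mm bore, 5 mm thick, flat on the bench; not part of the job. Origin: centre of its underside
- bush: bystander: small blue plastic bush, 20 mm outside, 8 mm bore, 10 mm tall; not part of the job. Origin: centre of its underside
- screwdriver: bystander: screwdriver with yellow handle, 190 mm long, lying along its x. Origin: under its middle
- flux: bystander: flux bottle with a red cap, 44 mm diameter, 110 mm tall. Origin: centre of its underside
- spare_coil: bystander: spare solenoid can without plunger, 44 mm diameter, 70 mm tall, standing. Origin: centre of its underside
- ctrl_box: bystander: black control box with white connectors, about 104 x 110 x 38 mm, lying flat. Origin: centre of its underside
Mind the look-alikes: they are no part of the job. Leave any green or turquoise look-alike of the nest alone.

How it is judged:
By the outcome, as a careful person would: the job done as asked, in the order asked, and still so for the second after the job is handed in, while the arm keeps its last pose, push and grip.
It also fails if it takes over 61 s, if anything falls off the work surface, if the arm or the gripper's body presses on something with over 40 N, if the wrist force passes 120 N, or if a joint passes its speed limit or range.

## Working session

There is one attempt and no reset: what is moved stays moved. The work goes in short steps, Python scripts to look and compute and a tool call to move; the robot and the scene stay as the last step left them, time stands still between calls to the robot, and variables do not carry over. Pictures are saved under pics/ and viewed, at most 10 in all, crops included, and the job is handed in when it is done.

Besides the shell and the picture viewer there is one more tool, called after "Emit:" by a JSON object that holds its "op" and its "data". carry_out: Moves the arm, as the interface text tells. Its arguments: {"type":"object","properties":{"plan":{"type":"array","items":{"type":"object","properties":{"dx":{"type":"number"},"dy":{"type":"number"},"dz":{"type":"number"},"twist":{"type":"number"},"fingers":{"type":"number"}}}}},"required":["plan"]}

```bash
ls; mkdir -p pics; cat > h.py <<'E'
import numpy as np, cv2
from workcell import bot, camera, job_done
from scipy.spatial.transform import Rotation as R
def rot(a):
    a=np.array(a,float); return a if a.shape==(3,3) else R.from_quat(a).as_matrix()
def ray(c,u,v):
    d=rot(c['attitude'])@np.linalg.solve(np.array(c['intrinsics']),[u,v,1]); return np.array(c['eye']),d
def onz(c,u,v,z):
    e,d=ray(c,u,v); return e+d*(z-e[2])/d[2]
def proj(c,p):
    q=np.array(c['intrinsics'])@(rot(c['attitude']).T@(np.array(p)-np.array(c['eye']))); return q[:2]/q[2]
def save(n,im): cv2.imwrite('pics/'+n,im[:,:,::-1])
def shift(target_tcp):
    o=bot.get_obs(); return 1000*rot(o['tool_rot']).T@(np.array(target_tcp)-o['eef_pos'])
E
python3 - <<'E'
from h import *
for n in ['scene','top','wrist']:
    c=camera(n); save(n+'0.png',c['image']); print(n,c['intrinsics'],c['eye'],c['attitude'])
    np.savez('pics/'+n+'0.npz',**c)
print(bot.get_obs())
E
```

```text
pics
scene [[474.74092616   0.         278.97312352]
 [  0.         474.74092616 216.13348116]
 [  0.           0.           1.        ]] [1.20225588 0.42370701 0.84153579] [ 0.44074547  0.79543189 -0.36057906 -0.20739886]
top [[440.64838542   0.         280.81137748]
 [  0.         440.64838542 208.95490883]
 [  0.           0.           1.        ]] [ 0.35756293 -0.00721726  1.25478785] [-0.70107779  0.71180086 -0.03037842  0.03011007]
wrist [[376.80858957   0.         278.96986213]
 [  0.         376.80858957 204.786354  ]
 [  0.           0.           1.        ]] [ 0.20457297 -0.46400041  0.37369904] [ 0.77832358 -0.60581632 -0.10229068  0.12936618]
{'clock': 0.15, 'joint_pos': array([-1.32401380e+00,  2.41242733e-01,  4.06771798e-03,  1.33520466e+00,
        1.24723548e-05,  1.57081570e+00]), 'joint_vel': array([ 1.28900777e-03, -1.00893911e-03,  4.27376418e-03,  1.23233277e-03,
        2.15953242e-04,  3.32193862e-05]), 'tau': array([ 7.87345452e-04, -3.72634864e+01,  2.52638090e+01,  1.23618718e-02,
        1.49286194e-05, -6.18707347e-06]), 'eef_pos': array([ 0.12202   , -0.48434773,  0.1964291 ]), 'tool_rot': array([ 9.92397834e-01,  1.23068731e-01, -9.12569040e-05, -7.86422204e-04]), 'ft_force': array([ 0.06863753, -0.4662709 ,  0.31325945]), 'ft_torque': array([-0.00353334,  0.038566  ,  0.03763197]), 'grasp_force': 0.0, 'grip_width': 0.0853905747903404}
```

View pics/top0.png

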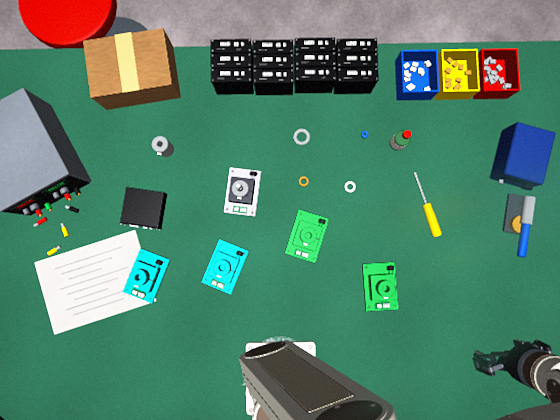

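View pics/scene0.png

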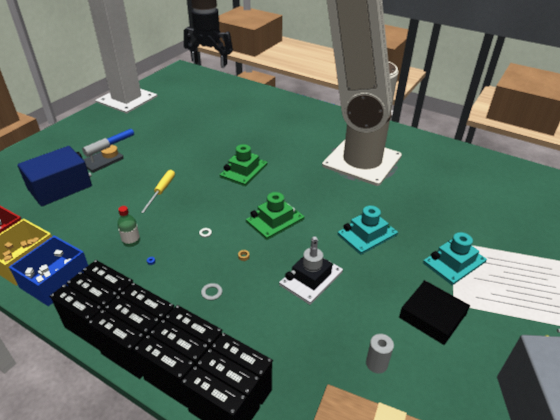

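Candidates (top view): washer: white ring (350,187), versus the steel flange ring (302,136), which is larger. Collar: brass ring (304,181), versus the bush (364,134), which is blue. Nest: white/black (240,190), versus green (306,236) and (380,287) and turquoise (225,267) and (147,276). I choose the white ring, the brass ring and the aluminium nest, and check them in a close crop.

```bash
python3 - <<'E'
from h import *
T=dict(np.load('pics/top0.npz')); S=dict(np.load('pics/scene0.npz'))
a=cv2.resize(T['image'][120:225,210:370],(800,525),interpolation=cv2.INTER_CUBIC)
b=cv2.resize(S['image'][215:305,190:350],(800,450),interpolation=cv2.INTER_CUBIC)
save('crop0.png',cv2.resize(np.vstack([a,b]),(490,598)))
def blobs(c,m,box,z,name):
    m=m.astype(np.uint8); k=np.zeros_like(m); x0,y0,x1,y1=box; k[y0:y1,x0:x1]=m[y0:y1,x0:x1]
    cs,_=cv2.findContours(k,cv2.RETR_EXTERNAL,cv2.CHAIN_APPROX_NONE)
    q=max(cs,key=cv2.contourArea); e=cv2.fitEllipse(cv2.convexHull(q)); M=cv2.moments(q)
    print(name,e,cv2.contourArea(q),onz(c,*e[0],z).round(4), cv2.boundingRect(q))
for n,c,bw,bc in [('top',T,(335,172,365,202),(290,168,318,195)),('scene',S,(192,222,218,242),(232,244,256,266))]:
    i=c['image'].astype(int); r,g,b=i[...,0],i[...,1],i[...,2]
    blobs(c,(r>110)&(b>110),bw,.004,n+' washer')
    blobs(c,(r>b+40)&(r>g),bc,.010,n+' collar')
E
```

```text
top washer ((349.7209777832031, 186.38259887695312), (11.424713134765625, 11.758987426757812), 75.65483093261719) 95.0 [ 0.5267 -0.2066  0.004 ] (344, 181, 12, 12)
top collar ((303.1408386230469, 181.00933837890625), (9.733221054077148, 10.152263641357422), 10.949962615966797) 68.0 [ 0.5433 -0.0734  0.01  ] (299, 176, 10, 11)
scene washer ((204.99664306640625, 231.75238037109375), (9.245183944702148, 12.700074195861816), 80.50056457519531) 82.0 [ 0.5283 -0.206   0.004 ] (199, 227, 13, 10)
scene collar ((243.2537384033203, 254.63038635253906), (10.58427619934082, 11.10051155090332), 80.4445571899414) 82.0 [ 0.548  -0.0713  0.01  ] (238, 250, 12, 11)
```

View pics/crop0.png

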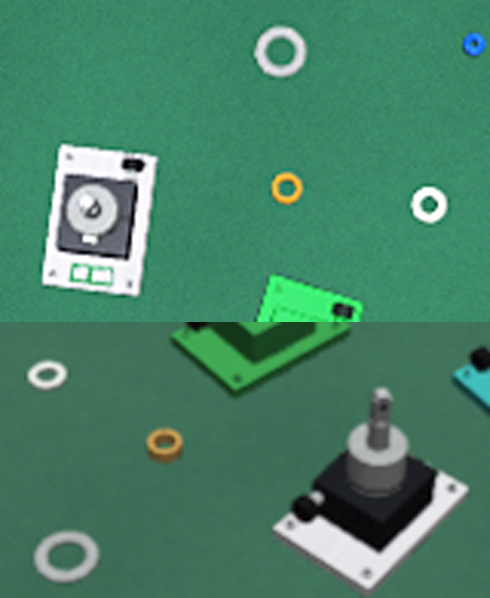

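The crop confirms it: the collar is the brass ring, the washer the small white ring, the bright ring the flange ring, and the nest is white/black with a steel can and rod.

```bash
python3 - <<'E'
from h import *
W=dict(np.load('pics/wrist0.npz')); o=bot.get_obs()
Rt=rot(o['tool_rot']); print('eye in tool',Rt.T@(W['eye']-o['eef_pos'])*1000,'look',Rt.T@rot(W['attitude'])[:,2],'camx',Rt.T@rot(W['attitude'])[:,0])
print('tcp px',proj(W,o['eef_pos']), proj(W,o['eef_pos']-[0,0,.19]))
print(shift([.5275,-.2063,.16]))
E
```

```text
eye in tool [ 8.50246567e+01  1.53275620e-01 -1.77269355e+02] look [-3.25330784e-01 -5.91807524e-04  9.45600090e-01] camx [8.05164550e-04 9.99999268e-01 9.02867833e-04]
tcp px [278.85084308 248.64045326] [279.38259156 165.51080223]
[ 461.11453562 -170.5220949    36.70487576]
```

Emit:
{"op": "carry_out", "data": {"plan": [{"dx":37,"dy":-14,"dz":3,"twist":0,"fingers":-1},{"dx":74,"dy":-27,"dz":6,"twist":0,"fingers":-1},{"dx":111,"dy":-41,"dz":9,"twist":0,"fingers":-1},{"dx":148,"dy":-55,"dz":12,"twist":0,"fingers":-1},{"dx":185,"dy":-68,"dz":15,"twist":0,"fingers":-1}]}}

```text
clock: 0.57
eef_pos: [0.2858, -0.3722, 0.1818]
tool_rot: [0.992, 0.123, -0.0, -0.0]
ft_force: [0.4, -0.5, -0.2]
grip_width: 0.0855
grasp_force: 0.0
```

Emit:
{"op": "carry_out", "data": {"plan": [{"dx":37,"dy":-14,"dz":3,"twist":0,"fingers":-1},{"dx":74,"dy":-27,"dz":6,"twist":0,"fingers":-1},{"dx":111,"dy":-41,"dz":9,"twist":0,"fingers":-1},{"dx":148,"dy":-55,"dz":12,"twist":0,"fingers":-1},{"dx":185,"dy":-68,"dz":15,"twist":0,"fingers":-1}]}}

```text
clock: 0.98
eef_pos: [0.4488, -0.2609, 0.1667]
tool_rot: [0.992, 0.123, -0.0, -0.0]
ft_force: [-0.4, -0.7, -0.4]
grip_width: 0.085
grasp_force: 0.0
```

Emit:
{"op": "carry_out", "data": {"plan": [{"dx":30,"dy":-12,"dz":3,"twist":0,"fingers":-1},{"dx":60,"dy":-24,"dz":6,"twist":0,"fingers":-1},{"dx":80,"dy":-30,"dz":7,"twist":0,"fingers":-1},{"dx":91,"dy":-34,"dz":7,"twist":0,"fingers":-1},{"dx":91,"dy":-34,"dz":7,"twist":0,"fingers":-1}]}}

```text
clock: 1.4
eef_pos: [0.529, -0.2059, 0.1593]
tool_rot: [0.992, 0.125, -0.0, -0.0]
ft_force: [-0.8, 0.0, -0.1]
grip_width: 0.085
grasp_force: 0.0
```

Works well. Now I measure the washer and also see the collar, if in view, with the wrist camera.

```bash
cat >> h.py <<'E'
def ring(c,kind,z,amin=150):
    i=c['image'].astype(int); r,g,b=i[...,0],i[...,1],i[...,2]
    m=((r>150)&(b>140)&(abs(r-b)<40)) if kind=='w' else ((r>b+40)&(r>g+10))
    cs,_=cv2.findContours(m.astype(np.uint8),cv2.RETR_EXTERNAL,cv2.CHAIN_APPROX_NONE)
    out=[]
    for q in cs:
        if cv2.contourArea(q)>amin and len(q)>8:
            e=cv2.fitEllipse(cv2.convexHull(q)); p=onz(c,*e[0],z); out.append((np.round(e[0],1),np.round(e[1],1),p.round(4),shift([p[0],p[1],bot.get_obs()['eef_pos'][2]]).round(1)))
    return out
E
python3 - <<'E'
from h import *
c=camera('wrist'); save('w1.png',c['image'])
for x in ring(c,'w',.006): print('w',*x)
for x in ring(c,'c',.012): print('c',*x)
E
```

```text
w [483.7 234. ] [10.7 97.1] [ 0.521  -0.4093  0.006 ] [-56.2 194.5   0. ]
w [278.8 174.5] [33.5 34.5] [ 0.529  -0.2057  0.006 ] [ 1.6 -0.9 -0. ]
c [466.9 312.7] [15.5 61.3] [ 0.4386 -0.425   0.012 ] [-1.399e+02  1.895e+02  1.000e-01]
c [132.3 119.7] [30.9 34.8] [ 0.546  -0.0734  0.012 ] [  50.6 -124.9   -0. ]
c [557.9  73.4] [34.  42.7] [ 0.6689 -0.4041  0.012 ] [ 8.840e+01  2.259e+02 -2.000e-01]
```

View pics/w1.png

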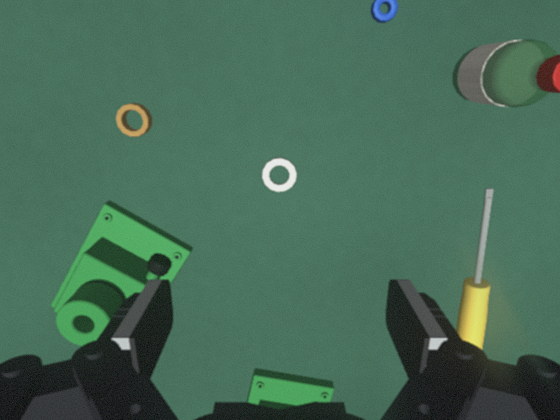

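Emit:
{"op": "carry_out", "data": {"plan": [{"dx":1,"dy":-1,"dz":35,"twist":0,"fingers":0.05},{"dx":2,"dy":-1,"dz":70,"twist":0,"fingers":0.05},{"dx":2,"dy":-1,"dz":105,"twist":0,"fingers":0.05},{"dx":2,"dy":-1,"dz":140,"twist":0,"fingers":0.05},{"dx":2,"dy":-1,"dz":140,"twist":0,"fingers":0.05}]}}

```text
clock: 1.87
eef_pos: [0.5218, -0.205, 0.0135]
tool_rot: [0.993, 0.122, -0.006, -0.003]
ft_force: [-1.8, 0.9, -1.2]
grip_width: 0.0409
grasp_force: 0.0
```

```bash
python3 - <<'E'
from h import *
c=camera('wrist'); save('w2.png',c['image']); o=bot.get_obs(); print(o['eef_pos'],o['grip_width'],o['ft_force'])
for x in ring(c,'w',.006,800): print('w',*x)
E
```

```text
[ 0.52414433 -0.20567133  0.0168772 ] 0.0407680030274725 [0.19684951 0.41187045 0.21706943]
w [283.7 230.4] [53.8 58.3] [ 0.5292 -0.2059  0.006 ] [ 4.9  1.4 -0. ]
```

View pics/w2.png

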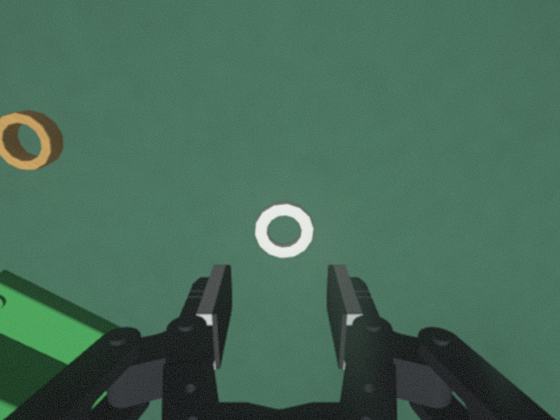

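The washer sits ahead between the fingertips at (284,230). The arm is still settling, so I descend gently.

Emit:
{"op": "carry_out", "data": {"plan": [{"dx":0,"dy":0,"dz":0,"fingers":0.05,"twist":0},{"dx":0,"dy":0,"dz":5,"fingers":0.05,"twist":0},{"dx":0,"dy":0,"dz":10,"fingers":0.05,"twist":0},{"dx":0,"dy":0,"dz":14,"fingers":0.05,"twist":0},{"dx":0,"dy":0,"dz":14,"fingers":0.05,"twist":0}]}}

```text
clock: 2.33
eef_pos: [0.5295, -0.206, 0.0064]
tool_rot: [0.992, 0.123, 0.0, 0.0]
ft_force: [-0.0, -0.5, 0.6]
grip_width: 0.0406
grasp_force: 0.0
```

```bash
python3 - <<'E'
from h import *
camera('wrist');camera('wrist');c=camera('wrist'); o=bot.get_obs(); print(o['eef_pos'],o['grip_width'],o['ft_force'],rot(o['tool_rot'])[:,0])
for x in ring(c,'w',.006,800): print('w',*x)
E
```

```text
[ 0.5296103  -0.20592226  0.00649246] 0.04050852845791146 [0.12446365 1.11680411 0.22659502] [9.69653987e-01 2.44480938e-01 4.64899197e-04]
w [278.4 248.6] [54.2 59.4] [ 0.5292 -0.2059  0.006 ] [-0.4 -0.2 -0. ]
```

Emit:
{"op": "carry_out", "data": {"plan": [{"dx":0,"dy":0,"dz":1,"fingers":0.05,"twist":0},{"dx":0,"dy":0,"dz":2,"fingers":0.05,"twist":0},{"dx":0,"dy":0,"dz":3,"fingers":0.05,"twist":0},{"dx":0,"dy":0,"dz":4,"fingers":0.05,"twist":0},{"dx":0,"dy":0,"dz":4,"fingers":0.05,"twist":0}]}}

```text
clock: 2.9
eef_pos: [0.5292, -0.2058, 0.0018]
tool_rot: [0.992, 0.123, -0.0, -0.0]
ft_force: [-0.2, 0.6, 0.1]
grip_width: 0.0407
grasp_force: 0.0
```

Emit:
{"op": "carry_out", "data": {"plan": [{"dx":0,"dy":0,"dz":1,"fingers":0.05,"twist":0},{"dx":0,"dy":0,"dz":2,"fingers":0.05,"twist":0},{"dx":0,"dy":0,"dz":2,"fingers":0.05,"twist":0},{"dx":0,"dy":0,"dz":2,"fingers":0.05,"twist":0},{"dx":0,"dy":0,"dz":2,"fingers":0.05,"twist":0}]}}

```text
clock: 3.32
eef_pos: [0.5294, -0.206, 0.0001]
tool_rot: [0.992, 0.123, 0.0, 0.0]
ft_force: [-0.3, -0.4, -0.2]
grip_width: 0.0403
grasp_force: 0.0
```

Emit:
{"op": "carry_out", "data": {"plan": [{"dx":0,"dy":0,"dz":1,"fingers":0.05,"twist":0},{"dx":0,"dy":0,"dz":2,"fingers":0.05,"twist":0},{"dx":0,"dy":0,"dz":2,"fingers":0.05,"twist":0},{"dx":0,"dy":0,"dz":2,"fingers":0.05,"twist":0},{"dx":0,"dy":0,"dz":2,"fingers":0.05,"twist":0}]}}

```text
clock: 3.73
eef_pos: [0.5293, -0.2059, -0.0019]
tool_rot: [0.992, 0.123, -0.0, -0.0]
ft_force: [-0.4, -0.4, -0.5]
grip_width: 0.0403
grasp_force: 0.0
```

Emit:
{"op": "carry_out", "data": {"plan": [{"dx":0,"dy":0,"dz":0.5,"fingers":0.05,"twist":0},{"dx":0,"dy":0,"dz":1,"fingers":0.05,"twist":0},{"dx":0,"dy":0,"dz":1,"fingers":0.05,"twist":0},{"dx":0,"dy":0,"dz":1,"fingers":0.05,"twist":0},{"dx":0,"dy":0,"dz":1,"fingers":0.05,"twist":0}]}}

```text
clock: 4.15
eef_pos: [0.5293, -0.2059, -0.0029]
tool_rot: [0.992, 0.123, -0.0, -0.0]
ft_force: [-0.1, 0.4, -0.3]
grip_width: 0.0408
grasp_force: 0.0
```

Emit:
{"op": "carry_out", "data": {"plan": [{"dx":0,"dy":0,"dz":0,"fingers":1,"twist":0},{"dx":0,"dy":0,"dz":0,"fingers":1,"twist":0},{"dx":0,"dy":0,"dz":0,"fingers":1,"twist":0},{"dx":0,"dy":0,"dz":0,"fingers":1,"twist":0},{"dx":0,"dy":0,"dz":0,"fingers":1,"twist":0}]}}

```text
clock: 4.57
eef_pos: [0.5294, -0.2059, -0.0029]
tool_rot: [0.992, 0.123, 0.0, 0.0]
ft_force: [0.1, 0.9, -1.0]
grip_width: 0.0
grasp_force: 0.0
```

```bash
python3 - <<'E'
from h import *
c=camera('wrist'); save('w3.png',c['image'])
o=bot.get_obs(); print(o['eef_pos'],o['ft_force'],o['grip_width'])
for x in ring(c,'w',.006,300): print('w',*x)
E
```

```text
[ 0.5293254  -0.20594419 -0.00289173] [ 0.072194    0.40198966 -0.68324258] -0.0002480260198159971
w [278.3 256.3] [55.8 62.5] [ 0.5293 -0.2058  0.006 ] [ 0.  -0.1 -0. ]
```

View pics/w3.png

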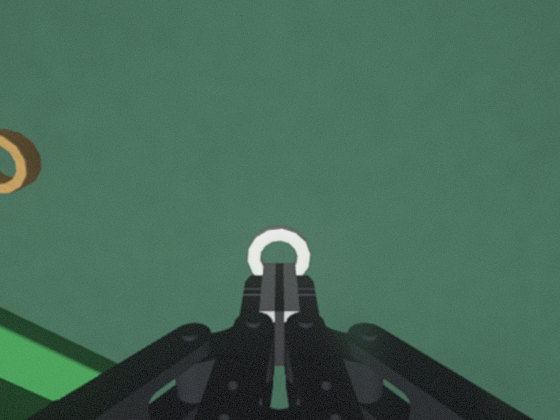

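The fingers closed above the washer without touching it, so the tips stand higher than the TCP suggests. The washer is unmoved at (278,256). I reopen and probe lower for bench contact.

Emit:
{"op": "carry_out", "data": {"plan": [{"dx":0,"dy":0,"dz":0,"fingers":0.05,"twist":0},{"dx":0,"dy":0,"dz":0,"fingers":0.05,"twist":0},{"dx":0,"dy":0,"dz":1,"fingers":0.05,"twist":0},{"dx":0,"dy":0,"dz":3,"fingers":0.05,"twist":0},{"dx":0,"dy":0,"dz":3,"fingers":0.05,"twist":0}]}}

```text
clock: 5.03
eef_pos: [0.529, -0.2058, -0.0063]
tool_rot: [0.992, 0.123, -0.0, -0.0]
ft_force: [-0.1, 0.3, -0.3]
grip_width: 0.0406
grasp_force: 0.0
```

Emit:
{"op": "carry_out", "data": {"plan": [{"dx":0,"dy":0,"dz":1,"fingers":0.05,"twist":0},{"dx":0,"dy":0,"dz":2,"fingers":0.05,"twist":0},{"dx":0,"dy":0,"dz":2,"fingers":0.05,"twist":0},{"dx":0,"dy":0,"dz":2,"fingers":0.05,"twist":0},{"dx":0,"dy":0,"dz":2,"fingers":0.05,"twist":0}]}}

```text
clock: 5.45
eef_pos: [0.5294, -0.2059, -0.0079]
tool_rot: [0.992, 0.123, 0.0, -0.0]
ft_force: [0.8, 0.0, -0.9]
grip_width: 0.0404
grasp_force: 0.0
```

Emit:
{"op": "carry_out", "data": {"plan": [{"dx":0,"dy":0,"dz":1,"fingers":0.05,"twist":0},{"dx":0,"dy":0,"dz":2,"fingers":0.05,"twist":0},{"dx":0,"dy":0,"dz":2,"fingers":0.05,"twist":0},{"dx":0,"dy":0,"dz":2,"fingers":0.05,"twist":0},{"dx":0,"dy":0,"dz":2,"fingers":0.05,"twist":0}]}}

```text
clock: 5.87
eef_pos: [0.5293, -0.2059, -0.0099]
tool_rot: [0.992, 0.123, -0.0, -0.0]
ft_force: [-0.1, 0.1, 0.3]
grip_width: 0.0409
grasp_force: 0.0
```

```bash
python3 - <<'E'
from h import *
c=camera('wrist'); o=bot.get_obs(); print(o['eef_pos'],o['ft_force'])
for x in ring(c,'w',.006,300): print('w',*x)
im=c['image'][150:380,140:420]; save('w4.png',cv2.resize(im,None,fx=2,fy=2))
E
```

```text
[ 0.52938543 -0.20593676 -0.00986492] [-0.41201679 -0.00416495 -0.53683289]
w [278.4 263.1] [58.2 64.8] [ 0.5293 -0.2058  0.006 ] [-0.1 -0.1 -0. ]
```

View pics/w4.png

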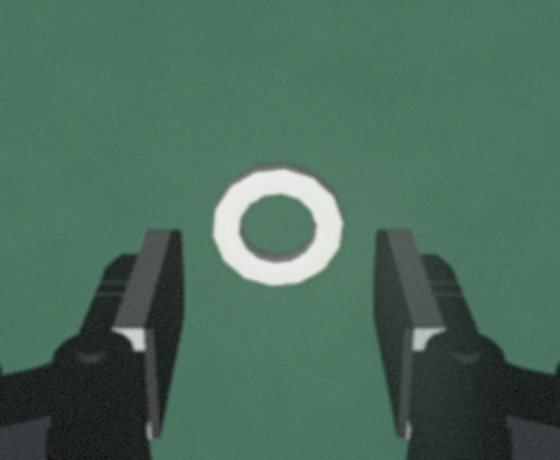

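The pads span 45 px for 22 mm and the gap 96 px for 40.6 mm. That puts the true tips at about 160 mm depth, roughly 25–35 mm short of the reported TCP. I go down in checked steps.

Emit:
{"op": "carry_out", "data": {"plan": [{"dx":0,"dy":0,"dz":2,"fingers":0.05,"twist":0},{"dx":0,"dy":0,"dz":4,"fingers":0.05,"twist":0},{"dx":0,"dy":0,"dz":6,"fingers":0.05,"twist":0},{"dx":0,"dy":0,"dz":8,"fingers":0.05,"twist":0},{"dx":0,"dy":0,"dz":8,"fingers":0.05,"twist":0}]}}

```text
clock: 6.33
eef_pos: [0.5289, -0.2057, -0.0186]
tool_rot: [0.992, 0.123, -0.0, -0.0]
ft_force: [-1.3, 0.2, -0.3]
grip_width: 0.0406
grasp_force: 0.0
```

```bash
python3 - <<'E'
from h import *
c=camera('wrist'); o=bot.get_obs(); print(o['eef_pos'],o['ft_force'])
for x in ring(c,'w',.006,300): print('w',*x)
g=c['image'].astype(int).sum(2)
# finger tip row: first dark row in columns near fingers
for col in (210,215,220,225,228,230,232,327,330,333,338,343): 
    k=np.where((c['image'][150:,col,1].astype(int)<80))[0]; print(col,k[0]+150 if len(k) else None,end=' ')
E
```

```text
[ 0.52898749 -0.20577744 -0.01831885] [ 0.11560168 -0.30524537  0.06529594]
w [279.  271.2] [60.3 67.7] [ 0.5293 -0.2058  0.006 ] [ 0.3  0.1 -0. ]
210 293 215 287 220 281 225 265 228 265 230 267 232 402 327 284 330 265 333 266 338 284 343 301
```

Emit:
{"op": "carry_out", "data": {"plan": [{"dx":0,"dy":0,"dz":2,"fingers":0.05,"twist":0},{"dx":0,"dy":0,"dz":4,"fingers":0.05,"twist":0},{"dx":0,"dy":0,"dz":6,"fingers":0.05,"twist":0},{"dx":0,"dy":0,"dz":8,"fingers":0.05,"twist":0},{"dx":0,"dy":0,"dz":8,"fingers":0.05,"twist":0}]}}

```text
clock: 6.8
eef_pos: [0.529, -0.2058, -0.0264]
tool_rot: [0.992, 0.123, -0.0, -0.0]
ft_force: [0.3, -0.0, 0.4]
grip_width: 0.0401
grasp_force: 0.0
```

Emit:
{"op": "carry_out", "data": {"plan": [{"dx":0,"dy":0,"dz":1,"fingers":0.05,"twist":0},{"dx":0,"dy":0,"dz":2,"fingers":0.05,"twist":0},{"dx":0,"dy":0,"dz":3,"fingers":0.05,"twist":0},{"dx":0,"dy":0,"dz":3,"fingers":0.05,"twist":0},{"dx":0,"dy":0,"dz":3,"fingers":0.05,"twist":0}]}}

```text
clock: 7.22
eef_pos: [0.5293, -0.2059, -0.029]
tool_rot: [0.992, 0.123, -0.0, -0.0]
ft_force: [-0.1, 0.3, -0.1]
grip_width: 0.0403
grasp_force: 0.0
```

Emit:
{"op": "carry_out", "data": {"plan": [{"dx":0,"dy":0,"dz":0.5,"fingers":0.05,"twist":0},{"dx":0,"dy":0,"dz":1,"fingers":0.05,"twist":0},{"dx":0,"dy":0,"dz":1.5,"fingers":0.05,"twist":0},{"dx":0,"dy":0,"dz":1.5,"fingers":0.05,"twist":0},{"dx":0,"dy":0,"dz":1.5,"fingers":0.05,"twist":0}]}}

```text
clock: 7.63
eef_pos: [0.5293, -0.2059, -0.0304]
tool_rot: [0.992, 0.123, -0.0, -0.0]
ft_force: [0.3, -0.3, 0.7]
grip_width: 0.0409
grasp_force: 0.0
```

Emit:
{"op": "carry_out", "data": {"plan": [{"dx":0,"dy":0,"dz":0.5,"fingers":0.15,"twist":0},{"dx":0,"dy":0,"dz":1,"fingers":0.15,"twist":0},{"dx":0,"dy":0,"dz":1.5,"fingers":0.15,"twist":0},{"dx":0,"dy":0,"dz":1.5,"fingers":0.15,"twist":0},{"dx":0,"dy":0,"dz":1.5,"fingers":0.15,"twist":0}]}}

```text
clock: 8.05
eef_pos: [0.5293, -0.2059, -0.032]
tool_rot: [0.992, 0.123, -0.0, -0.0]
ft_force: [0.4, 0.0, -0.3]
grip_width: 0.0366
grasp_force: 0.0
```

```bash
python3 - <<'E'
from h import *
c=camera('wrist'); o=bot.get_obs(); print(o['eef_pos'],o['ft_force'],o['grip_width'])
for x in ring(c,'w',.006,300): print('w',*x)
im=c['image'][190:370,180:380]; save('w5.png',cv2.resize(im,None,fx=3,fy=3))
E
```

```text
[ 0.52930735 -0.20591472 -0.03193453] [-0.42019451  0.41193744  0.01550844] 0.03580920685045932
w [278.3 287.5] [63.8 73.1] [ 0.5293 -0.2058  0.006 ] [ 0.  -0.1  0. ]
```

View pics/w5.png

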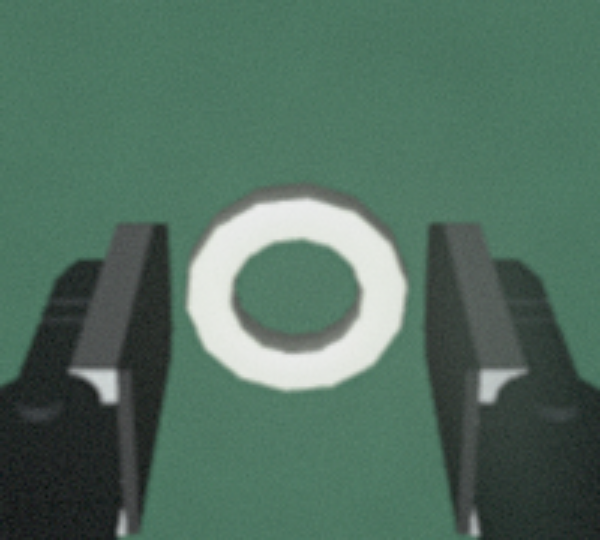

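Emit:
{"op": "carry_out", "data": {"plan": [{"dx":0,"dy":0,"dz":0.5,"fingers":0.15,"twist":0},{"dx":0,"dy":0,"dz":1,"fingers":0.15,"twist":0},{"dx":0,"dy":0,"dz":1.5,"fingers":0.15,"twist":0},{"dx":0,"dy":0,"dz":2,"fingers":0.15,"twist":0},{"dx":0,"dy":0,"dz":2,"fingers":0.15,"twist":0}]}}

```text
clock: 8.52
eef_pos: [0.5292, -0.2059, -0.034]
tool_rot: [0.992, 0.123, -0.0, -0.0]
ft_force: [-0.6, 0.4, -0.6]
grip_width: 0.0365
grasp_force: 0.0
```

Emit:
{"op": "carry_out", "data": {"plan": [{"dx":0,"dy":0,"dz":0.5,"fingers":0.15,"twist":0},{"dx":0,"dy":0,"dz":1,"fingers":0.15,"twist":0},{"dx":0,"dy":0,"dz":1.5,"fingers":0.15,"twist":0},{"dx":0,"dy":0,"dz":2,"fingers":0.15,"twist":0},{"dx":0,"dy":0,"dz":2,"fingers":0.15,"twist":0}]}}

```text
clock: 8.93
eef_pos: [0.5294, -0.2059, -0.0352]
tool_rot: [0.992, 0.123, 0.0, 0.0]
ft_force: [-1.8, 1.4, 4.5]
grip_width: 0.0369
grasp_force: 2.5
```

Emit:
{"op": "carry_out", "data": {"plan": [{"dx":0,"dy":0,"dz":0.5,"fingers":0.15,"twist":0},{"dx":0,"dy":0,"dz":1,"fingers":0.15,"twist":0},{"dx":0,"dy":0,"dz":1.5,"fingers":0.15,"twist":0},{"dx":0,"dy":0,"dz":2,"fingers":0.15,"twist":0},{"dx":0,"dy":0,"dz":2,"fingers":0.15,"twist":0}]}}

```text
clock: 9.35
eef_pos: [0.5295, -0.206, -0.0352]
tool_rot: [0.992, 0.123, 0.001, 0.0]
ft_force: [-5.2, 2.6, 17.7]
grip_width: 0.0368
grasp_force: 8.5
```

Contact: the tips touch the bench at a reported TCP z of −35 mm. I back off a little and grip.

Emit:
{"op": "carry_out", "data": {"plan": [{"dx":0,"dy":0,"dz":-3.5,"fingers":0.15,"twist":0},{"dx":0,"dy":0,"dz":-3.5,"fingers":0.15,"twist":0},{"dx":0,"dy":0,"dz":-3.5,"fingers":1,"twist":0},{"dx":0,"dy":0,"dz":-3.5,"fingers":1,"twist":0},{"dx":0,"dy":0,"dz":-3.5,"fingers":1,"twist":0}]}}

```text
clock: 9.77
eef_pos: [0.53, -0.2062, -0.0334]
tool_rot: [0.992, 0.123, 0.001, 0.0]
ft_force: [-2.0, 0.6, 8.0]
grip_width: 0.0283
grasp_force: 58.5
```

Emit:
{"op": "carry_out", "data": {"plan": [{"dx":0,"dy":0,"dz":-10,"fingers":1,"twist":0},{"dx":0,"dy":0,"dz":-25,"fingers":1,"twist":0},{"dx":0,"dy":0,"dz":-40,"fingers":1,"twist":0},{"dx":0,"dy":0,"dz":-40,"fingers":1,"twist":0},{"dx":0,"dy":0,"dz":-40,"fingers":1,"twist":0}]}}

```text
clock: 10.18
eef_pos: [0.5302, -0.2063, 0.0062]
tool_rot: [0.992, 0.123, 0.001, 0.0]
ft_force: [0.1, 0.5, -1.3]
grip_width: 0.0282
grasp_force: 59.2
```

```bash
python3 - <<'E'
from h import *
c=camera('wrist'); o=bot.get_obs(); print(o['eef_pos'],o['ft_force'],o['grip_width'],o['grasp_force'])
for x in ring(c,'w',.0,300): print('w',*x)
g=c['image']
for r in range(240,345,8): print(r,' '.join('%3d'%v for v in g[r,216:344:4,0]))
E
```

```text
[ 0.52925431 -0.20591529  0.0052575 ] [-0.54936033  0.28139955  0.0798286 ] 0.02796368745659277 59.175378433428705
w [278.8 290.2] [64.6 72.8] [ 0.5025 -0.2133  0.    ] [-27.7   0.7   0. ]
240  78  79  77  81  80  74  76  77  78  76  76  77  85  77  82  78  82  84  80  78  80  81  77  85  82  81  81  75  78  78  81  80
248  79  76  78  80  78  80  77  80  80  85  79  82  83  80  82  85  76  80  84  85  80  84  82  78  77  82  77  79  80  77  83  77
256  78  80  83  78  78  82  80  81  81  82  83  81  87  98  99 105 108 109  97  94  83  81  81  79  80  84  85  86  83  80  80  85
264  80  80  79  82  78  80  71  50  82 102 116 212 233 233 233 231 233 233 231 232 232 165  91  85  71  53  84  79  75  82  82  85
272  83  79  82  79  82  81  53  43 127 229 230 228 229 226 197 172 142 188 226 228 226 230 228 214  77  55  86  84  90  83  85  85
280  37  46  56  75  81  82  49  58 231 230 230 214  79  87  87  81  85  88  83  84 115 227 227 228 191  51  65  89  86  81  58  54
288  48  43  82  78  81  69  41  57 231 231 224  85  85  88  83  83  88  90  83  87  86 123 229 228 194  55  59  88  92
[... 236 characters left out ...]
 227 224 127  56  56  60  86  84  89  81
312  77 169 176 178  89  50  47  38  80 151 226 227 230 232 231 234 231 233 232 231 228 225 225  85  68  53  46  72 174 171 175 131
320  34  34  29 187 135  65  40  42  80  81  78  80 122 191 226 228 228 224 222 184  86  82  80  83  76  46  49  76 205  76  61  57
328  35  44  40  39  62  67  40  63  81  79  83  83  89  79  78  80  79  77  84  80  83  78  81  84  83  51  47  77  44  55  56  54
336  26  37  30  32  50  71  34  74  80  77  77  82  80  80  80  82  79  80  84  77  79  78  79  79  75  53  48  75  45  45  49  47
344  31  27  31  32  43  69  36  74  76  75  80  82  84  77  76  75  71  80  84  80  77  81  77  80  78  65  52  76  39  42  40  49
```

```bash
python3 - <<'E'
from h import *
T=dict(np.load('pics/top0.npz'));S=dict(np.load('pics/scene0.npz'))
print(onz(T,239,188,.082),onz(T,238.5,187,.132)); print(onz(S,313.5,252,.082),onz(S,314,239,.132))
g=cv2.cvtColor(T['image'],cv2.COLOR_RGB2GRAY)[165:215,215:265]; print(bot.get_obs()['joint_pos'].round(2))
p=onz(T,239,188,.082); Rt=rot(bot.get_obs()['tool_rot']); print(shift([p[0],p[1],.140])-[50,0,0])
E
```

```text
[0.51626807 0.10285464 0.082     ] [0.51210989 0.09942773 0.132     ]
[0.51316957 0.1003162  0.082     ] [0.52306696 0.10354138 0.132     ]
[-0.37  0.52 -0.1   0.94 -0.    2.52]
[  12.82889335 -302.58551651 -134.75008418]
```

Emit:
{"op": "carry_out", "data": {"plan": [{"dx":0,"dy":0,"dz":-30,"fingers":1,"twist":-7},{"dx":0,"dy":-20,"dz":-60,"fingers":1,"twist":-14},{"dx":0,"dy":-40,"dz":-90,"fingers":1,"twist":-21},{"dx":0,"dy":-60,"dz":-120,"fingers":1,"twist":-28},{"dx":0,"dy":-80,"dz":-140,"fingers":1,"twist":-35}]}}

```text
clock: 10.65
eef_pos: [0.5099, -0.1278, 0.1471]
tool_rot: [0.908, 0.418, 0.0, 0.0]
ft_force: [0.8, 0.1, -0.7]
grip_width: 0.0276
grasp_force: 59.3
```

```bash
python3 - <<'E'
from h import *
o=bot.get_obs(); print(o['eef_pos'],o['joint_pos'].round(2),o['grip_width'],rot(o['tool_rot'])[:,0])
print(shift([.514,.101,.143])-[45,0,0])
E
```

```text
[ 0.50989549 -0.12779095  0.14707183] [-0.25  0.32 -0.02  1.23  0.    2.03] 0.027629130977591572 [6.50046525e-01 7.59894262e-01 4.74780205e-04]
[ 131.52311834 -145.60901175    4.04086423]
```

Emit:
{"op": "carry_out", "data": {"plan": [{"dx":28,"dy":-29,"dz":0,"fingers":1,"twist":0},{"dx":56,"dy":-58,"dz":0,"fingers":1,"twist":0},{"dx":84,"dy":-87,"dz":0,"fingers":1,"twist":0},{"dx":112,"dy":-116,"dz":0,"fingers":1,"twist":0},{"dx":132,"dy":-145,"dz":0,"fingers":1,"twist":0}]}}

```text
clock: 11.07
eef_pos: [0.4859, 0.0686, 0.1444]
tool_rot: [0.909, 0.416, -0.001, -0.0]
ft_force: [-0.1, 0.1, -0.5]
grip_width: 0.0274
grasp_force: 59.3
```

```bash
python3 - <<'E'
from h import *
for _ in range(5): c=camera('wrist')
o=bot.get_obs(); print(o['eef_pos'],o['joint_pos'].round(2),o['grip_width'],rot(o['tool_rot'])[:,0],o['joint_vel'].round(3))
save('n1.png',c['image']); np.savez('pics/n1.npz',**c,obs=np.r_[o['eef_pos'],o['tool_rot']])
print(proj(c,[.514,.101,.082]),proj(c,[.514,.101,.132]))
for x in ring(c,'w',o['eef_pos'][2]+.0394,300): print('w',*x)
E
```

```text
[0.48596127 0.06621646 0.14464685] [ 0.14  0.25 -0.12  1.2  -0.    2.42] 0.027725280874197893 [ 0.65364645  0.75679821 -0.0016702 ] [-0.032 -0.001  0.009  0.001  0.002  0.001]
[277.07273636 142.35440924] [276.45446109 159.00530967]
w [278.9 290.1] [64.5 72.7] [0.4859 0.0663 0.184 ] [ 0. -0. -0.]
w [554.2 154.3] [46.5 59.9] [0.6006 0.0438 0.184 ] [ 57.9 101.4  -0.2]
w [283.2 118. ] [146.6 214.6] [0.5332 0.1189 0.184 ] [70.8  1.3 -0.1]
```

View pics/n1.png

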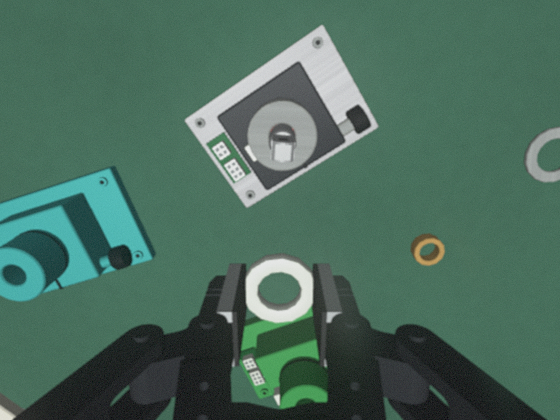

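The view shows the nest with the can face centred near (282,136), the bright tang at (283,151), the washer held at (279,290), and the collar at (428,250). I measure the axis and tang from this frame.

```bash
python3 - <<'E'
from h import *
c=dict(np.load('pics/n1.npz')); g=cv2.cvtColor(c['image'],cv2.COLOR_RGB2GRAY)
print(g[132,238:328:4]); print(g[90:180:4,262]); 
sub=g.copy(); 
for t in (120,130):
    m=((g>t)).astype(np.uint8); k=np.zeros_like(m); cv2.circle(k,(282,136),46,1,-1); m&=k
    m=cv2.morphologyEx(m,cv2.MORPH_OPEN,np.ones((9,9),np.uint8))
    q=max(cv2.findContours(m,cv2.RETR_EXTERNAL,cv2.CHAIN_APPROX_NONE)[0],key=cv2.contourArea)
    e=cv2.fitEllipse(cv2.convexHull(q)); print(t,e,onz(c,*e[0],.082))
for t in (200,215,225):
    m=(g[130:175,255:310]>t).astype(np.uint8)
    q=max(cv2.findContours(m,cv2.RETR_EXTERNAL,cv2.CHAIN_APPROX_NONE)[0],key=cv2.contourArea)
    r=cv2.minAreaRect(q); print(t,np.array(r[0])+[255,130],r[1],r[2],onz(c,r[0][0]+255,r[0][1]+130,.132))
for r in range(118,172,3): print(r,' '.join('%3d'%v for v in g[r,260:306:2]))
E
```

```text
[ 85  85  89 164 168 164 164 165  99  92 154 195 161  89 107 167 168 167
 166 165  78  77  76]
[ 92  94  91  92 102 166 165 166 166 164 165 172 165 169 161 167 168 163
 165  82  81  88  79]
120 ((280.93206787109375, 135.9117431640625), (68.70785522460938, 72.7173080444336), 52.858795166015625) [0.51851868 0.10250087 0.082     ]
130 ((280.7375183105469, 135.83529663085938), (68.29606628417969, 72.08924102783203), 53.82786560058594) [0.51845655 0.10261769 0.082     ]
200 [282.40098953 152.49010086] (14.42803955078125, 17.214143753051758) 5.710593223571777 [0.51849044 0.10157777 0.132     ]
215 [255.  158.5] (1.0, 0.0) -90.0 [0.50585075 0.1083397  0.132     ]Traceback (most recent call last):
  File "<stdin>", line 12, in <module>
ValueError: max() iterable argument is empty
```

```bash
python3 - <<'E'
from h import *
c=dict(np.load('pics/n1.npz')); g=cv2.cvtColor(c['image'],cv2.COLOR_RGB2GRAY)
for r in range(118,174,2): print(r,' '.join('%3d'%v for v in g[r,262:306:2]))
E
```

```text
118 166 163 161 162 163 163 162 165 161 162 160 163 162 164 164 165 163 163 165 161 161 161
120 166 165 165 166 167 161 162 165 166 165 162 163 164 164 165 161 160 163 160 162 165 166
122 166 167 162 168 164 165 161 161 152 151 150 150 155 163 163 165 164 166 164 164 163 167
124 162 161 162 162 161 163 150 127 105  89  87  90 106 133 153 165 162 165 165 161 164 162
126 164 162 162 159 160 139 110  90  83  88  81  84  81  80 109 149 162 165 161 164 162 162
128 166 163 163 165 151 110  85  86  86  88  88  89  82  84  78 126 156 162 162 162 162 161
130 165 167 166 162 128  84  87  88  94 101 100 101  94  83  81  87 136 164 164 165 166 167
132 164 167 165 150  99  83  92 113 154 189 195 187 161 115  89  76 107 161 167 166 168 163
134 172 170 166 140  84  87  98 129 162 181 193 193 211 189 130  84  85 152 169 166 163 168
136 173 164 171 133  89  95  82  84  86  88  89  94  92  94  96  89  88 154 169 168 170 165
138 165 172 165 137 100  99  81  85  74  62  64  63  66  78  83  81  81 146 172 170 168 168
140 166 170 171 142 118 145  94  89  83  74  75  67  65  76  89  81  87 144 167 166 167 
[... 775 characters left out ...]
 213 212 211 212 214 215 178 132 173 164 168 166 162 168
160 166 166 170 164 167 156 164 184 196 208 209 200 192 188 161 133 168 164 166 165 163 163
162 165 167 168 169 169 165 171 165 167 178 185 174 168 165 161 165 171 170 167 166 158 115
164 121 162 173 168 168 170 170 170 170 171 169 170 174 167 171 164 171 167 164 152 102  66
166  82 101 136 161 174 169 172 172 174 170 172 174 169 171 174 173 171 156 122  85  70  60
168  81  82  79 102 120 151 162 165 168 168 169 169 170 166 161 145 116  87  69  70 111 152
170  81  82  79  72  76  82  98 113 121 121 123 119 112 107  92  76  71  71  85 155 196 203
172  78  76  81  78  85  78  81  74  75  78  77  75  73  74  74  70  70 115 191 202 195 152
```

```bash
python3 - <<'E'
from h import *
o=bot.get_obs(); print(o['eef_pos'],rot(o['tool_rot'])[:,0]); print(shift([.5185,.102,.112]))
E
```

```text
[0.48596127 0.06621646 0.14464685] [ 0.65364645  0.75679821 -0.0016702 ]
[48.40426905  1.26212833 32.56503116]
```

Emit:
{"op": "carry_out", "data": {"plan": [{"dx":20,"dy":1,"dz":0,"fingers":1,"twist":3},{"dx":38,"dy":1,"dz":0,"fingers":1,"twist":6},{"dx":48.5,"dy":1.3,"dz":10,"fingers":1,"twist":6},{"dx":48.5,"dy":1.3,"dz":25,"fingers":1,"twist":6},{"dx":48.5,"dy":1.3,"dz":30,"fingers":1,"twist":6}]}}

```text
clock: 11.73
eef_pos: [0.5182, 0.1009, 0.1126]
tool_rot: [0.93, 0.368, -0.002, -0.0]
ft_force: [-0.7, 0.0, -0.9]
grip_width: 0.028
grasp_force: 59.3
```

```bash
cat > chk.py <<'E'
from h import *
import sys
for _ in range(4): c=camera('wrist')
o=bot.get_obs(); print(o['eef_pos'],o['ft_force'],o['grip_width'],rot(o['tool_rot'])[:,0],shift([.5185,.102,o['eef_pos'][2]]).round(1))
np.savez('pics/last.npz',**c)
print('face',proj(c,[.5185,.102,.082]),'tip',proj(c,[.5185,.102,.132]))
g=cv2.cvtColor(c['image'],cv2.COLOR_RGB2GRAY); save('last.png',c['image'])
for r in range(244,340,4): print(r,' '.join('%3d'%v for v in g[r,238:322:3]))
E
python3 chk.py
```

```text
[0.51888982 0.10124887 0.11530221] [ 0.5461999  -0.09963711 -0.17181883] 0.027528628955340695 [ 0.73027889  0.68314832 -0.00105915] [ 0.2 -0.8  0. ]
face [276.97597426 223.20052338] tip [276.24313006 262.65797991]
244 220 157 187 125 146 173 169 175 170 109  79  72  48  50  43  81  82  99 164 163 167 165 159 104 103 104 100 102
248 178 227 217 203 209 151 153 168 172 104  85  84  82  82  89  92  84 131 171 169 167 133 103 100 101  98 106 102
252 221 201 205 213 209 208 156  85 148 164 118  92  86  87  85  92 124 163 163 129 101 105 102 106 106 100 101  99
256 201 208 215 206 199 201 202 191  73 100 101 108 113 111 115 112 103 103  92  96  99 104 103 107 101 104  97 102
260 191 211 203 200 158 152 120 113 115 161 195 219 222 228 231 232 224 182 135 109 104  98 105 102 106 102 102 100
264  89  88  78 199 159 106 123 174 231 231 229 229 229 229 226 229 229 230 229 229 225 133  99 100 101  70  62  87
268  91  58  43 200 123 196 231 231 230 229 228 226 228 224 227 225 228 226 226 228 228 228 193 105  96  59  55  86
272  89  50  48 107 210 232 231 227 229 226 225 211 199 189 173 172 216 22
[... 1197 characters left out ...]
  53
316  50  45  44 101 103 103 120 212 223 223 227 226 228 229 228 227 225 226 226 222 220 145 100  99 103  64  55  57
320  45  42  54 103 102 105 101 100 111 145 190 221 225 223 223 224 221 220 191 118 100 106 107 101 103  81  50  49
324  48  31  69 100 101 103  99 101 105 100 102 100  98 102 100 102 102 101 105 102 100 105 102 103 102  87  48  43
328  37  39  89  97 102  97 103 104  95  98 102 103 110 103 103 102 102 103 102 104 105  98 100  98 101  96  54  48
332  44  39  93 104 105 102 100 102  96 105 100  99 102 103  98 102  99 101  99 104  99  98 102  99 100 102  45  45
336  44  37 100 101 106 103 104 102 103  96 104 100  99 100 105 103 103 102  99 100 105  97  99  97  98 101  56  50
```

Emit:
{"op": "carry_out", "data": {"plan": [{"dx":0,"dy":-0.8,"dz":0,"fingers":1,"twist":0},{"dx":0,"dy":-0.8,"dz":5,"fingers":1,"twist":0},{"dx":0,"dy":-0.8,"dz":10,"fingers":1,"twist":0},{"dx":0,"dy":-0.8,"dz":15,"fingers":1,"twist":0},{"dx":0,"dy":-0.8,"dz":18,"fingers":1,"twist":0}]}}

```text
clock: 12.35
eef_pos: [0.5182, 0.1027, 0.0969]
tool_rot: [0.93, 0.368, -0.0, -0.0]
ft_force: [0.2, -0.2, 0.2]
grip_width: 0.0277
grasp_force: 59.3
```

```bash
python3 chk.py
```

```text
[0.51854353 0.10280907 0.09744437] [0.30995333 1.13725378 0.29431196] 0.028198981567598876 [ 7.29580459e-01  6.83894928e-01 -2.86084880e-04] [-0.6  0.6  0. ]
face [279.02893295 236.89280122] tip [278.92289155 284.03017778]
244  66 166 165 168 169 168 171 167 171 119  84  99 106 119 122 117 102  88  73 138 167 166 165 164 162 166 162  79
248 128 145 166 163 161 163 164 163 162 100  96 128 151 153 146 147 142  90  90 123 164 160 168 160 165 164 137 104
252 196 156  94 167 166 162 166 169 171 104  91  88  86  85  88  86  87  86 103 109 165 167 166 163 167 161 104  98
256 198 154 183 155 167 168 165 167 153 100 103 103 109 113 119 115 106  99 110 107 169 166 166 169 164 114 103 104
260 194 230 210 198 203 170 154 114 111 163 189 217 222 226 232 232 219 186 137 110 103 127 168 157 108 102 108 104
264 110  89  79 208 198 111 121 173 230 232 229 230 229 229 229 228 230 231 229 230 226 130  99 104 106  68  63  89
268  91  54  46 201 121 194 232 227 230 228 228 228 227 226 225 226 227 225 229 227 229 224 191 101  96  68  58  88
272  89  50  48 108 206 227 229 228 226 226 222 209 178 156 139 1
[... 1206 characters left out ...]
  53
316  41  44  43 100 103 104 120 211 223 225 224 224 226 229 226 225 228 222 224 222 216 145  99 101 105  69  51  51
320  43  46  53 103 102 106 104  98 109 148 192 219 224 225 221 223 219 217 194 116 100 102  96 101  99  82  45  50
324  45  43  68  99 103 105 101 105  98  99 101  96  95 104 100  99 102 100 100 103 101 101 103 100 100  85  42  52
328  42  45  83 104  99 100  97 100 102  98 101 101 103 100 103 100 108 104 101 102 100  99  98  98 100  99  43  48
332  47  35  86  97  98 100 103  98  99 100 103 103 101 102 100 101 103 102 101 103 100 100 102 100 102  99  46  44
336  47  39 100 105 103 100 101  98  99 102 101 100  99  98  98 100 100 100 106 104  97 101 100 100 101  97  59  44
```

Washer hole and tang are concentric within about 0.3 mm. Descending.

Emit:
{"op": "carry_out", "data": {"plan": [{"dx":-0.3,"dy":0,"dz":5,"fingers":1,"twist":0},{"dx":-0.3,"dy":0,"dz":10,"fingers":1,"twist":0},{"dx":-0.3,"dy":0,"dz":15,"fingers":1,"twist":0},{"dx":-0.3,"dy":0,"dz":19,"fingers":1,"twist":0},{"dx":-0.3,"dy":0,"dz":22,"fingers":1,"twist":0}]}}

```text
clock: 12.97
eef_pos: [0.518, 0.1025, 0.0747]
tool_rot: [0.93, 0.368, -0.001, -0.0]
ft_force: [0.0, -0.6, 0.1]
grip_width: 0.0279
grasp_force: 59.3
```

Emit:
{"op": "carry_out", "data": {"plan": [{"dx":0,"dy":0,"dz":2,"fingers":1,"twist":0},{"dx":0,"dy":0,"dz":4,"fingers":1,"twist":0},{"dx":0,"dy":0,"dz":6,"fingers":1,"twist":0},{"dx":0,"dy":0,"dz":8,"fingers":1,"twist":0},{"dx":0,"dy":0,"dz":8,"fingers":1,"twist":0}]}}

```text
clock: 13.38
eef_pos: [0.5182, 0.1025, 0.0672]
tool_rot: [0.93, 0.368, -0.0, -0.0]
ft_force: [0.0, -0.2, -1.0]
grip_width: 0.0277
grasp_force: 59.3
```

```bash
python3 chk.py | head -2
```

```text
[0.5185726  0.10258508 0.06777588] [ 0.25569463 -0.08350926 -0.19983686] 0.028253285718597955 [7.29662721e-01 6.83807163e-01 2.76305603e-04] [-0.5  0.4 -0. ]
face [278.32355939 261.84617514] tip [278.04134038 327.32967739]
```

Emit:
{"op": "carry_out", "data": {"plan": [{"dx":0,"dy":0,"dz":4,"fingers":1,"twist":0},{"dx":0,"dy":0,"dz":8,"fingers":1,"twist":0},{"dx":0,"dy":0,"dz":12,"fingers":1,"twist":0},{"dx":0,"dy":0,"dz":15,"fingers":1,"twist":0},{"dx":0,"dy":0,"dz":15,"fingers":1,"twist":0}]}}

```text
clock: 14.0
eef_pos: [0.5176, 0.1024, 0.0515]
tool_rot: [0.93, 0.368, -0.001, -0.0]
ft_force: [-0.9, -0.1, -0.1]
grip_width: 0.0281
grasp_force: 59.3
```

Emit:
{"op": "carry_out", "data": {"plan": [{"dx":0,"dy":0,"dz":0.5,"fingers":1,"twist":0},{"dx":0,"dy":0,"dz":1,"fingers":1,"twist":0},{"dx":0,"dy":0,"dz":1.5,"fingers":1,"twist":0},{"dx":0,"dy":0,"dz":2,"fingers":1,"twist":0},{"dx":0,"dy":0,"dz":2,"fingers":1,"twist":0}]}}

```text
clock: 14.42
eef_pos: [0.5185, 0.1025, 0.0506]
tool_rot: [0.93, 0.368, 0.0, 0.0]
ft_force: [-0.1, 0.2, -0.6]
grip_width: 0.028
grasp_force: 59.3
```

Emit:
{"op": "carry_out", "data": {"plan": [{"dx":0,"dy":0,"dz":0.5,"fingers":1,"twist":0},{"dx":0,"dy":0,"dz":1,"fingers":1,"twist":0},{"dx":0,"dy":0,"dz":1.5,"fingers":1,"twist":0},{"dx":0,"dy":0,"dz":1.5,"fingers":1,"twist":0},{"dx":0,"dy":0,"dz":1.5,"fingers":1,"twist":0}]}}

```text
clock: 14.83
eef_pos: [0.5184, 0.1026, 0.0491]
tool_rot: [0.93, 0.368, -0.0, -0.0]
ft_force: [0.6, 0.3, 0.5]
grip_width: 0.0275
grasp_force: 59.3
```

Emit:
{"op": "carry_out", "data": {"plan": [{"dx":0,"dy":0,"dz":0.5,"fingers":1,"twist":0},{"dx":0,"dy":0,"dz":1,"fingers":1,"twist":0},{"dx":0,"dy":0,"dz":1,"fingers":1,"twist":0},{"dx":0,"dy":0,"dz":1,"fingers":1,"twist":0},{"dx":0,"dy":0,"dz":1,"fingers":1,"twist":0}]}}

```text
clock: 15.25
eef_pos: [0.5186, 0.1026, 0.0486]
tool_rot: [0.93, 0.368, 0.0, 0.0]
ft_force: [-1.0, -1.0, 4.7]
grip_width: 0.028
grasp_force: 60.0
```

Emit:
{"op": "carry_out", "data": {"plan": [{"dx":0,"dy":0,"dz":0.5,"fingers":1,"twist":0},{"dx":0,"dy":0,"dz":0.7,"fingers":1,"twist":0},{"dx":0,"dy":0,"dz":0.7,"fingers":1,"twist":0},{"dx":0,"dy":0,"dz":0.7,"fingers":1,"twist":0},{"dx":0,"dy":0,"dz":0.7,"fingers":1,"twist":0}]}}

```text
clock: 15.67
eef_pos: [0.5186, 0.1026, 0.0486]
tool_rot: [0.93, 0.368, 0.0, 0.0]
ft_force: [-3.2, -1.0, 9.6]
grip_width: 0.028
grasp_force: 60.4
```

Emit:
{"op": "carry_out", "data": {"plan": [{"dx":0,"dy":0,"dz":-0.5,"fingers":-0.3,"twist":0},{"dx":0,"dy":0,"dz":-0.5,"fingers":-0.3,"twist":0},{"dx":0,"dy":0,"dz":-0.5,"fingers":-0.3,"twist":0},{"dx":0,"dy":0,"dz":-10,"fingers":-0.3,"twist":0},{"dx":0,"dy":0,"dz":-30,"fingers":-0.3,"twist":0}]}}

```text
clock: 16.08
eef_pos: [0.5159, 0.1021, 0.0753]
tool_rot: [0.93, 0.368, -0.003, -0.001]
ft_force: [0.5, 0.1, 1.2]
grip_width: 0.0558
grasp_force: 0.0
```

Emit:
{"op": "carry_out", "data": {"plan": [{"dx":0,"dy":0,"dz":-20,"fingers":-0.3,"twist":0},{"dx":0,"dy":0,"dz":-50,"fingers":-0.3,"twist":0},{"dx":0,"dy":0,"dz":-75,"fingers":-0.3,"twist":0},{"dx":0,"dy":0,"dz":-75,"fingers":-0.3,"twist":0},{"dx":0,"dy":0,"dz":-75,"fingers":-0.3,"twist":0}]}}

```text
clock: 16.5
eef_pos: [0.5199, 0.1029, 0.1546]
tool_rot: [0.93, 0.368, 0.002, 0.0]
ft_force: [0.6, -0.5, -0.9]
grip_width: 0.0555
grasp_force: 0.0
```

```bash
python3 - <<'E'
from h import *
for _ in range(3): c=camera('wrist')
o=bot.get_obs(); print(o['eef_pos'],o['grip_width'])
save('n2.png',c['image']); np.savez('pics/n2.npz',**c)
# two-height info on washer: expect on face, top at .088
for x in ring(c,'w',.088,300): print('w',*x)
for x in ring(c,'c',.012,150): print('c',*x)
n1=dict(np.load('pics/n1.npz'))
for x in ring(n1,'c',.012,150): print('c1',*x)
print(proj(c,[.5185,.1026,.088]),shift([.546,-.0734,.12]))
E
```

```text
[0.5174299  0.10236146 0.1512303 ] 0.055394885584799464
w [278.9 203.5] [58.3 62.7] [0.5203 0.1039 0.088 ] [ 3.1  0.8 -0. ]
w [542.4 178.2] [44.6 56.1] [ 0.6523 -0.0108  0.088 ] [ 21.  174.8  -0.3]
w [281.  174.4] [148.1 181. ] [0.536  0.1167 0.088 ] [23.3  2.2 -0.1]
c [430.9 277.2] [28.  30.6] [ 0.5463 -0.0701  0.012 ] [-96.9 145.6   0. ]
c1 [427.8 249.5] [29.8 31.1] [ 0.5461 -0.0704  0.012 ] [-97.2 145.6   0. ]
[278.51152529 206.51858805] [-99.26946564 147.82737299  31.24603573]
```

Emit:
{"op": "carry_out", "data": {"plan": [{"dx":-23,"dy":34,"dz":0,"fingers":-0.3,"twist":0},{"dx":-46,"dy":68,"dz":0,"fingers":-0.2,"twist":0},{"dx":-69,"dy":102,"dz":5,"fingers":-0.1,"twist":0},{"dx":-88,"dy":130,"dz":25,"fingers":0,"twist":0},{"dx":-98,"dy":146,"dz":50,"fingers":0,"twist":0}]}}

```text
clock: 17.07
eef_pos: [0.5478, -0.0747, 0.1023]
tool_rot: [0.931, 0.366, 0.001, 0.001]
ft_force: [0.2, 0.6, 0.2]
grip_width: 0.0425
grasp_force: 0.0
```

Emit:
{"op": "carry_out", "data": {"plan": [{"dx":0,"dy":0,"dz":30,"fingers":0.05,"twist":0},{"dx":0,"dy":0,"dz":60,"fingers":0.05,"twist":0},{"dx":0,"dy":0,"dz":80,"fingers":0.05,"twist":0},{"dx":0,"dy":0,"dz":80,"fingers":0.05,"twist":0},{"dx":0,"dy":0,"dz":80,"fingers":0.05,"twist":0}]}}

```text
clock: 17.48
eef_pos: [0.5444, -0.0708, 0.0203]
tool_rot: [0.93, 0.368, -0.003, -0.001]
ft_force: [0.5, 0.3, 0.8]
grip_width: 0.0404
grasp_force: 0.0
```

```bash
python3 - <<'E'
from h import *
n2=dict(np.load('pics/n2.npz')); g=cv2.cvtColor(n2['image'],cv2.COLOR_RGB2GRAY)
for r in range(176,244,4): print(r,' '.join('%3d'%v for v in g[r,236:324:3]))
for _ in range(4): c=camera('wrist')
o=bot.get_obs(); print(o['eef_pos'],o['grip_width'],o['joint_pos'].round(2))
for x in ring(c,'c',.012,400): print('c',*x)
i=c['image'].astype(int); m=((i[...,0]>i[...,2]+40)&(i[...,0]>i[...,1]+10))
r,k=np.where(m[200:340,200:360]); print(r.min()+200,r.max()+200,k.min()+200,k.max()+200)
for rr in range(r.min()+198,r.max()+204,4): print(rr,' '.join('%3d'%v for v in i[rr,236:324:3,0]))
E
```

```text
176  83  82  84  81  84  86  82  84  89  92 121 159 166 163 163 166 164 162 156 128  88  83  79  71  83  78  80  77  76  74
180  82  83  85  81  82  80  82  88 147 171 171 175 171 173 174 174 173 173 173 174 169 140  78  75  81  79  79  75  79  76
184  83  82  79  87  81  77  95 167 171 169 171 168 162 164 141 133 152 168 163 170 168 166 159  95  69  77  75  77  78  74
188  79  80  78  80  71  86 164 169 162 166 150 142 225 229 233 231 232 204 149 135 170 163 165 159  82  72  79  75  77  75
192  82  80  78  79  81 150 167 165 163 161 229 233 231 230 231 229 230 229 231 227 128 163 166 165 149  73  78  73  72  73
196  83  80  79  81  91 163 166 165 152 230 230 231 225 144 115 100 151 217 231 229 232 171 166 168 164  90  78  69  74  76
200  82  76  77  80 131 169 168 149 229 229 231 159  82  89  88  86  81  73 153 231 229 225 148 166 166 124  70  72  72  73
204  71  81  80  79 136 168 169 172 231 229 201  82  87  88  92  92  83  85  74 210 231 230 175 168 170 128  68  74  71  71
208  99  71  80  74 110 169 169 192 231 229 172  93 109 172 197 195 170 102  81 178 230 228 184 171 169 119 
[... 2226 characters left out ...]
  82  83  80  78  79  84  77  83  91 128 202 203 115  81  82  81  81  83  76  80
250  74  80  75  78  75  76 164 203 204 111  92  92  87  89  86  95  98 102  99 178 197 197  87  84  78  74  76  78  77  82
254  76  76  76  76  78  78  82 191 200 207 113  94  99  95  98 100 103 101 170 201 206 149  75  78  79  75  74  77  83  79
258  78  78  73  80  82  84  82  81 190 200 204 189 142 123 121 120 168 202 200 203 138  80  81  79  78  79  80  80  83  79
262  80  78  79  76  82  79  79  78  77 129 203 201 204 198 201 200 201 198 178 101  82  78  78  78  78  78  79  81  83  81
266  76  75  79  76  77  77  83  76  82  81  73  89 127 147 140 142 111  77  82  82  82  83  78  77  73  76  79  84  81  82
```

Emit:
{"op": "carry_out", "data": {"plan": [{"dx":-1.5,"dy":-0.5,"dz":10,"fingers":0.05,"twist":0},{"dx":-3,"dy":-0.5,"dz":20,"fingers":0.05,"twist":0},{"dx":-3,"dy":-0.5,"dz":30,"fingers":0.05,"twist":0},{"dx":-3,"dy":-0.5,"dz":36,"fingers":0.05,"twist":0},{"dx":-3,"dy":-0.5,"dz":36,"fingers":0.05,"twist":0}]}}

```text
clock: 18.1
eef_pos: [0.5422, -0.0724, -0.0158]
tool_rot: [0.93, 0.368, -0.002, -0.001]
ft_force: [-0.6, -0.4, -0.6]
grip_width: 0.0406
grasp_force: 0.0
```

```bash
python3 - <<'E'
from h import *
for _ in range(6): c=camera('wrist')
o=bot.get_obs(); print(o['eef_pos'],o['grip_width'],o['ft_force'])
i=c['image'].astype(int); m=((i[...,0]>150)&(i[...,0]>i[...,2]+50)).astype(np.uint8); m[:200]=0; m[340:]=0
q=max(cv2.findContours(m,cv2.RETR_EXTERNAL,cv2.CHAIN_APPROX_NONE)[0],key=cv2.contourArea)
e=cv2.fitEllipse(cv2.convexHull(q)); print(e,cv2.boundingRect(q)); p=onz(c,*e[0],.012); print(p,shift([p[0],p[1],-.0315]))
E
```

```text
[ 0.54476975 -0.07270732 -0.01314879] 0.04056500814723829 [ 0.37360429 -0.46093264  0.18441333]
((279.4361572265625, 270.6286315917969), (52.63351821899414, 59.11651611328125), 90.89488220214844) (250, 244, 60, 53)
[ 0.54595684 -0.07281215  0.012     ] [ 0.7826957   0.8741234  18.35238965]
```

Emit:
{"op": "carry_out", "data": {"plan": [{"dx":0.8,"dy":0.9,"dz":6,"fingers":0.05,"twist":0},{"dx":0.8,"dy":0.9,"dz":12,"fingers":0.05,"twist":0},{"dx":0.8,"dy":0.9,"dz":18,"fingers":0.05,"twist":0},{"dx":0.8,"dy":0.9,"dz":18,"fingers":0.05,"twist":0},{"dx":0.8,"dy":0.9,"dz":18,"fingers":0.05,"twist":0}]}}

```text
clock: 18.82
eef_pos: [0.5446, -0.0727, -0.0325]
tool_rot: [0.93, 0.368, -0.001, -0.0]
ft_force: [0.1, -0.1, 0.3]
grip_width: 0.0404
grasp_force: 0.0
```

Emit:
{"op": "carry_out", "data": {"plan": [{"dx":0,"dy":0,"dz":0,"fingers":1,"twist":0},{"dx":0,"dy":0,"dz":0,"fingers":1,"twist":0},{"dx":0,"dy":0,"dz":0,"fingers":1,"twist":0},{"dx":0,"dy":0,"dz":0,"fingers":1,"twist":0},{"dx":0,"dy":0,"dz":0,"fingers":1,"twist":0}]}}

```text
clock: 19.23
eef_pos: [0.5457, -0.0728, -0.0313]
tool_rot: [0.93, 0.368, 0.0, 0.0]
ft_force: [-0.5, 0.4, 1.0]
grip_width: 0.0246
grasp_force: 59.0
```

Emit:
{"op": "carry_out", "data": {"plan": [{"dx":0,"dy":0,"dz":-25,"fingers":1,"twist":0},{"dx":0,"dy":0,"dz":-60,"fingers":1,"twist":0},{"dx":0,"dy":0,"dz":-95,"fingers":1,"twist":0},{"dx":0,"dy":0,"dz":-130,"fingers":1,"twist":0},{"dx":0,"dy":0,"dz":-155,"fingers":1,"twist":0}]}}

```text
clock: 19.65
eef_pos: [0.5465, -0.0729, 0.1267]
tool_rot: [0.93, 0.368, 0.002, 0.001]
ft_force: [0.8, -0.3, -0.5]
grip_width: 0.025
grasp_force: 59.1
```

```bash
python3 - <<'E'
from h import *
for _ in range(4): c=camera('wrist')
o=bot.get_obs(); print(o['eef_pos'],o['grip_width'],o['ft_force'])
i=c['image'].astype(int); m=((i[...,0]>150)&(i[...,0]>i[...,2]+50)).astype(np.uint8); m[:200]=0; m[340:]=0
q=max(cv2.findContours(m,cv2.RETR_EXTERNAL,cv2.CHAIN_APPROX_NONE)[0],key=cv2.contourArea)
e=cv2.fitEllipse(cv2.convexHull(q)); print(e,cv2.boundingRect(q)); p=onz(c,*e[0],o['eef_pos'][2]+.0433); print(p,shift([p[0],p[1],o['eef_pos'][2]]))
print(shift([.5183,.1025,.12]))
E
```

```text
[ 0.54584626 -0.07285367  0.12400115] 0.02491890087969442 [-0.69829418  0.94655637 -1.2199503 ]
((278.9494934082031, 293.02984619140625), (57.22373580932617, 65.0466537475586), 90.51107025146484) (249, 265, 61, 57)
[ 0.54715283 -0.07413794  0.16730115] [0.0752642  1.83051852 0.00259319]
[  99.79531077 -146.79684903    3.91094807]
```

Emit:
{"op": "carry_out", "data": {"plan": [{"dx":23,"dy":-34,"dz":0,"fingers":1,"twist":0},{"dx":46,"dy":-68,"dz":0,"fingers":1,"twist":0},{"dx":69,"dy":-102,"dz":0,"fingers":1,"twist":0},{"dx":90,"dy":-132,"dz":0,"fingers":1,"twist":0},{"dx":99.8,"dy":-146.8,"dz":3,"fingers":1,"twist":0}]}}

```text
clock: 20.27
eef_pos: [0.5157, 0.1061, 0.1186]
tool_rot: [0.929, 0.369, -0.002, -0.001]
ft_force: [-0.7, -0.2, -0.7]
grip_width: 0.0246
grasp_force: 59.1
```

Emit:
{"op": "carry_out", "data": {"plan": [{"dx":0,"dy":0,"dz":0,"fingers":1,"twist":0},{"dx":0,"dy":0,"dz":5,"fingers":1,"twist":0},{"dx":0,"dy":0,"dz":12,"fingers":1,"twist":0},{"dx":0,"dy":0,"dz":18,"fingers":1,"twist":0},{"dx":0,"dy":0,"dz":18,"fingers":1,"twist":0}]}}

```text
clock: 20.68
eef_pos: [0.5164, 0.101, 0.1]
tool_rot: [0.93, 0.367, -0.002, -0.0]
ft_force: [-0.2, -0.1, -0.2]
grip_width: 0.0249
grasp_force: 59.1
```

```bash
cat > chk2.py <<'E'
from h import *
for _ in range(5): c=camera('wrist')
o=bot.get_obs(); print(o['eef_pos'],o['ft_force'],o['grip_width'],o['joint_vel'].round(3))
np.savez('pics/last.npz',**c); save('last.png',c['image'])
i=c['image'].astype(int); m=((i[...,0]>150)&(i[...,0]>i[...,2]+50)).astype(np.uint8); m[:200]=0; m[340:]=0
q=max(cv2.findContours(m,cv2.RETR_EXTERNAL,cv2.CHAIN_APPROX_NONE)[0],key=cv2.contourArea)
e=cv2.fitEllipse(cv2.convexHull(q)); p=onz(c,*e[0],o['eef_pos'][2]+.0433); print(e,p,shift([p[0],p[1],o['eef_pos'][2]]))
print('face',proj(c,[.5183,.1025,.082]),'tip',proj(c,[.5183,.1025,.132]),'move',shift([.5183,.1025,o['eef_pos'][2]]))
g=cv2.cvtColor(c['image'],cv2.COLOR_RGB2GRAY)
for r in range(256,326,4): print(r,' '.join('%3d'%v for v in g[r,241:319:3]))
E
python3 chk2.py
```

```text
[0.5182611  0.10203615 0.10267063] [ 0.13033679  0.62946983 -1.09177396] 0.024851668865554743 [ 0.007 -0.002  0.002  0.001 -0.001  0.001]
((278.78759765625, 293.0788269042969), (57.0609245300293, 64.351318359375), 90.16124725341797) [0.51902596 0.1017948  0.14597063] [3.93837929e-01 6.98680628e-01 4.06660028e-04]
face [277.11058134 231.7261191 ] tip [276.53694884 275.96361938] move [ 3.45221067e-01 -3.12237274e-01  7.22687367e-05]
256 227 204 207 212 169 165 171 195  92  85  91  88  85  82  87  81  85  88 148 176 168 155 106 103 101 101
260 199 210 213 212 210 133  97  90  91  90  84  88  90  91  85  82  83  84  82  82 111 100 104 105 103 101
264  95  90  65 170 147  80  84  89  95  88  95  97 108 119 106  87  83  84  81  79  76  83 102  57  67  90
268  86  76  43  95  83  86  88 114 154 163 159 166 162 161 163 163 165 150 125  85  78  78  84  48  60  89
272  91  53  47  71  85 102 151 168 161 163 162 158 160 164 160 162 164 161 161 158 115  78  82  50  49  84
276  87  47  42  82 142 169 159 158 159 157 189 194 199 194 192 190 152 162 160 159 163 147  82  51  45  81
280  83  42  45 1
[... 578 characters left out ...]
  78  82  87  84  87  92  82 153 160 162  71  38  35
304  35  42  30 159 158 168 159  78  78  75  82  86  82  81  84  85  84  87  84 138 164 158 158  69  45  39
308  38  25  38  81 166 158 166 161  91  82  80  84  86  87  86  87  89  96 145 162 160 162 124  37  46  42
312  61  39  38  78 106 159 165 165 162 160 139 102 105 104 103 128 153 161 165 158 164 114 100  41  44  45
316  59  27  35  94  98  94 130 160 164 159 163 160 155 162 157 163 158 158 160 148 104  98  99  48  40  53
320  62  37  28  98 101 103 104  98 107 138 154 162 159 157 157 160 144 115  98 102 100 102 102  50  37  51
324  62  37  44  94  97 104  99 101  99  99 101  99  98 101  98  95  99  99 101  95 101  98  97  68  41  51
```

Emit:
{"op": "carry_out", "data": {"plan": [{"dx":-0.4,"dy":0,"dz":3,"fingers":1,"twist":0},{"dx":-0.4,"dy":0,"dz":7,"fingers":1,"twist":0},{"dx":-0.4,"dy":0,"dz":11,"fingers":1,"twist":0},{"dx":-0.4,"dy":0,"dz":15,"fingers":1,"twist":0},{"dx":-0.4,"dy":0,"dz":18,"fingers":1,"twist":0}]}}

```text
clock: 21.35
eef_pos: [0.5172, 0.1023, 0.0837]
tool_rot: [0.93, 0.368, -0.0, -0.0]
ft_force: [0.3, 0.2, -0.3]
grip_width: 0.0249
grasp_force: 59.1
```

```bash
python3 chk2.py
```

```text
[0.51765843 0.10237053 0.08445119] [-0.3054258  -0.56393827 -0.48361921] 0.025234817213297536 [ 0.    -0.004  0.005  0.001  0.001  0.001]
((278.8753356933594, 293.029541015625), (57.214508056640625, 64.49740600585938), 89.63607025146484) [0.51841262 0.10228019 0.12775119] [4.88494028e-01 5.81663540e-01 5.90202753e-05]
face [278.50515183 245.11431935] tip [278.2686279  298.71919591] move [5.56642830e-01 3.44276895e-01 5.79656611e-05]
256 181 169 166 188 229 230 230 192  81  83  89  84  83  84  87  87  83  84  81 197 229 227 225 163 164 163
260 131 163 163 157 219 228 119  83  88  88  88  93  88  87  85  86  86  87  74  87 216 228 222 164 167 163
264  97  85  59 142 127  84  87  93  87  89  92  96 106 116 104  95  88  82  84  80  78 126 182  67  77  83
268  87  75  43 127  82  83  89 112 155 163 160 164 164 157 162 162 161 149 130  88  81  73 113  49  56  87
272  86  50  52  72  90 104 152 161 159 163 162 159 163 166 162 162 166 160 156 162 118  80  77  53  50  87
276  87  50  40  84 145 165 162 156 162 145 112  64  44  37  57  93 141 161 162 158 159 144  82  49  49  76
280  85  43  44
[... 580 characters left out ...]
 189 190 190 190 133 137  82 156 158 158  71  46  45
304  42  39  40 161 160 165 159  82  89 139 178 189 189 189 191 189 190 133 127 139 164 163 160  67  51  46
308  42  33  29  83 165 159 166 156  94  87 168 190 191 191 190 187 180 110 144 160 162 167 122  44  43  41
312  56  38  41  82 102 159 162 164 161 155 139 101 101 110 101 127 150 160 163 161 160 115  98  40  42  45
316  59  36  45  97  99 104 127 159 165 157 160 160 157 161 158 161 162 159 162 151 105  97 100  36  31  48
320  59  36  32 101  99 101 100 101 107 137 154 164 157 159 156 160 142 110 100  99  97 100  99  53  48  48
324  59  30  39 100  99 102  99 100 102  99 101 101  94 101  98  97 100  99 101 101  99  99 104  58  38  48
```

Emit:
{"op": "carry_out", "data": {"plan": [{"dx":0,"dy":0.3,"dz":3,"fingers":1,"twist":0},{"dx":0,"dy":0.3,"dz":7,"fingers":1,"twist":0},{"dx":0,"dy":0.3,"dz":11,"fingers":1,"twist":0},{"dx":0,"dy":0.3,"dz":14,"fingers":1,"twist":0},{"dx":0,"dy":0.3,"dz":14,"fingers":1,"twist":0}]}}

```text
clock: 22.02
eef_pos: [0.517, 0.1019, 0.0694]
tool_rot: [0.93, 0.368, -0.001, -0.0]
ft_force: [0.3, -0.2, 0.0]
grip_width: 0.0248
grasp_force: 59.1
```

Emit:
{"op": "carry_out", "data": {"plan": [{"dx":0,"dy":0,"dz":3,"fingers":1,"twist":0},{"dx":0,"dy":0,"dz":6,"fingers":1,"twist":0},{"dx":0,"dy":0,"dz":9,"fingers":1,"twist":0},{"dx":0,"dy":0,"dz":11,"fingers":1,"twist":0},{"dx":0,"dy":0,"dz":11,"fingers":1,"twist":0}]}}

```text
clock: 22.43
eef_pos: [0.5173, 0.102, 0.0588]
tool_rot: [0.93, 0.368, -0.001, -0.0]
ft_force: [0.4, 0.6, 0.1]
grip_width: 0.0248
grasp_force: 59.1
```

Emit:
{"op": "carry_out", "data": {"plan": [{"dx":0,"dy":0,"dz":0.5,"fingers":1,"twist":0},{"dx":0,"dy":0,"dz":1,"fingers":1,"twist":0},{"dx":0,"dy":0,"dz":1.5,"fingers":1,"twist":0},{"dx":0,"dy":0,"dz":2,"fingers":1,"twist":0},{"dx":0,"dy":0,"dz":2,"fingers":1,"twist":0}]}}

```text
clock: 22.85
eef_pos: [0.5178, 0.1021, 0.0574]
tool_rot: [0.93, 0.368, 0.0, 0.0]
ft_force: [0.5, 0.0, 0.2]
grip_width: 0.0249
grasp_force: 59.1
```

Emit:
{"op": "carry_out", "data": {"plan": [{"dx":0,"dy":0,"dz":0.5,"fingers":1,"twist":0},{"dx":0,"dy":0,"dz":1,"fingers":1,"twist":0},{"dx":0,"dy":0,"dz":1.3,"fingers":1,"twist":0},{"dx":0,"dy":0,"dz":1.3,"fingers":1,"twist":0},{"dx":0,"dy":0,"dz":1.3,"fingers":1,"twist":0}]}}

```text
clock: 23.27
eef_pos: [0.5179, 0.1021, 0.0566]
tool_rot: [0.93, 0.368, 0.0, 0.0]
ft_force: [-2.1, -0.7, 5.6]
grip_width: 0.025
grasp_force: 59.7
```

Emit:
{"op": "carry_out", "data": {"plan": [{"dx":0,"dy":0,"dz":0.3,"fingers":1,"twist":0},{"dx":0,"dy":0,"dz":0.5,"fingers":1,"twist":0},{"dx":0,"dy":0,"dz":0.5,"fingers":1,"twist":0},{"dx":0,"dy":0,"dz":0.5,"fingers":1,"twist":0},{"dx":0,"dy":0,"dz":0.5,"fingers":1,"twist":0}]}}

```text
clock: 23.68
eef_pos: [0.518, 0.1021, 0.0566]
tool_rot: [0.93, 0.368, 0.0, 0.0]
ft_force: [-2.7, -0.7, 7.7]
grip_width: 0.0246
grasp_force: 60.0
```

Collar home: contact at TCP z 0.0566, as predicted. I release and rise to tang height.

Emit:
{"op": "carry_out", "data": {"plan": [{"dx":0,"dy":0,"dz":-1.5,"fingers":0,"twist":0},{"dx":0,"dy":0,"dz":-1.5,"fingers":0,"twist":0},{"dx":0,"dy":0,"dz":-1.5,"fingers":0,"twist":0},{"dx":0,"dy":0,"dz":-10,"fingers":0,"twist":0},{"dx":0,"dy":0,"dz":-21,"fingers":0,"twist":0}]}}

```text
clock: 24.1
eef_pos: [0.5166, 0.1019, 0.0759]
tool_rot: [0.93, 0.368, -0.002, -0.0]
ft_force: [-0.2, 0.0, -0.3]
grip_width: 0.0426
grasp_force: 0.0
```

```bash
python3 - <<'E'
from h import *
for _ in range(6): c=camera('wrist')
s=camera('scene'); save('s2.png',s['image']); np.savez('pics/s2.npz',**s)
o=bot.get_obs(); print(o['eef_pos'],o['ft_force'],o['grip_width'],o['joint_vel'].round(3))
np.savez('pics/g1.npz',**c); save('g1.png',c['image']); g=cv2.cvtColor(c['image'],cv2.COLOR_RGB2GRAY)
print('tip',proj(c,[.5183,.1023,.132]))
for r in range(240,340,3): print(r,' '.join('%3d'%v for v in g[r,234:324:3]))
E
```

```text
[0.51732073 0.10200181 0.07607188] [-0.37026214  0.49359481 -0.6304925 ] 0.04250812167418214 [ 0.     0.001 -0.002  0.     0.001  0.001]
tip [277.63703137 310.540197  ]
240  75 107 169 166 165 168 149 181 236 174  83  87  86  93  92  87  87  86  90  84  75 156 231 194 106 162 166 164 163 129
243  69 137 165 165 164 163 133 230 123  84  90  91  86 102 107 132 119  98  89  85  80  78 119 230 190 153 167 167 171 153
246  68 156 167 169 169 133 214 160  85  85 103 150 155 163 168 161 162 165 158 141 112  85  79 124 228 130 168 166 168 155
249  66 166 167 170 169 163 233  89  89 123 165 159 164 161 165 164 164 166 166 156 166 132  82  74 226 161 166 170 169 163
252  66 165 167 169 170 200 191  90 146 161 158 160 163 160 144 127 137 157 169 164 163 159 145  80 168 218 149 172 173 168
255  63 156 171 175 174 203 105 148 168 164 160 150 100  85  83  86  85  84  90 150 167 162 167 149  99 228 156 170 168 158
258  67 149 171 172 173 205  97 164 166 167 137  87  91  84  88  88  87  85  77  74 129 165 162 162 100 213 158 170 172 153
261 190 191 171 172 168 194 138 165 161 159  81  83  92 105 106
[... 2584 characters left out ...]
 105 104  97 102  99 104 100 100 100 101  98 101  98  98 101  96 100 100  96  97
327 101 104 104  97 100 102 101 100 101 103 102  97  99  98  98  98 100  97 101 100  98  97 101 101 101  99  99 101  95  99
330  97  99 102 101 102 104  98 100  97 101 103 100  96 101 101 101  98  98  99  97 102  98 105 101 101  98 102  98  96 104
333  98  99  98 102 100 103 100 101 101 100 101 103 100  99  99  97  99 101  99 103  99  99 104  97  98 102  98  99  98  98
336 101 103 100 105 105 100  98  98 104  99 103 103  99  98  98 101 101  99 102  96  98  98 101  98 104 103  98 100  97  93
339 101  98 101  97 102 101 101 100 101 100 101  98  98 100  98  98 102  95 103  95 102 101  98 101  97  98 103  98  98 100
```

Emit:
{"op": "carry_out", "data": {"plan": [{"dx":0.8,"dy":0,"dz":0,"fingers":0,"twist":0},{"dx":0.8,"dy":0,"dz":0,"fingers":0,"twist":0},{"dx":0.8,"dy":0,"dz":0,"fingers":1,"twist":0},{"dx":0.8,"dy":0,"dz":0,"fingers":1,"twist":0},{"dx":0.8,"dy":0,"dz":0,"fingers":1,"twist":0}]}}

```text
clock: 24.87
eef_pos: [0.5185, 0.1027, 0.0768]
tool_rot: [0.93, 0.368, 0.0, 0.0]
ft_force: [-0.4, -0.3, -1.4]
grip_width: 0.0103
grasp_force: 58.5
```

Emit:
{"op": "carry_out", "data": {"plan": [{"dx":0,"dy":0,"dz":0,"fingers":1,"twist":0},{"dx":0,"dy":0,"dz":0,"fingers":1,"twist":0},{"dx":0,"dy":0,"dz":0,"fingers":1,"twist":0},{"dx":0,"dy":0,"dz":0,"fingers":1,"twist":0},{"dx":0,"dy":0,"dz":0,"fingers":1,"twist":0}]}}

```text
clock: 25.28
eef_pos: [0.5185, 0.1026, 0.0767]
tool_rot: [0.93, 0.368, 0.0, 0.0]
ft_force: [0.3, 0.2, 0.8]
grip_width: 0.0101
grasp_force: 58.7
```

```bash
python3 - <<'E'
from h import *
F=[];
for _ in range(6):
    camera('top'); o=bot.get_obs(); F.append(np.r_[o['ft_force'],o['ft_torque'],o['eef_pos']])
print(np.mean(F,0).round(4)); print(o['grip_width'],o['grasp_force'],rot(o['tool_rot']).round(4))
E
```

```text
[ 0.0657 -0.2453  0.5925 -0.0215 -0.0837  0.0142  0.5185  0.1026  0.0767]
0.010029070921044738 58.72386932373047 [[ 7.297e-01  6.838e-01  2.000e-04]
 [ 6.838e-01 -7.297e-01  0.000e+00]
 [ 2.000e-04  1.000e-04 -1.000e+00]]
```

Emit:
{"op": "carry_out", "data": {"plan": [{"dx":0,"dy":0,"dz":-0.5,"fingers":1,"twist":0},{"dx":0,"dy":0,"dz":-1.5,"fingers":1,"twist":0},{"dx":0,"dy":0,"dz":-3,"fingers":1,"twist":0},{"dx":0,"dy":0,"dz":-4.5,"fingers":1,"twist":0},{"dx":0,"dy":0,"dz":-6,"fingers":1,"twist":0}]}}

```text
clock: 26.0
eef_pos: [0.5181, 0.1026, 0.0826]
tool_rot: [0.93, 0.368, -0.0, -0.0]
ft_force: [-0.2, 0.4, -1.8]
grip_width: 0.0103
grasp_force: 58.5
```

```bash
cat > f.py <<'E'
from h import *
F=[]
for _ in range(6):
    c=camera('wrist'); o=bot.get_obs(); F.append(np.r_[o['ft_force'],o['ft_torque'],o['eef_pos']])
print(np.mean(F,0).round(4),F[-1][6:]); print(o['grip_width'],o['grasp_force'],rot(o['tool_rot'])[:,2].round(4))
save('end.png',c['image']); np.savez('pics/end.npz',**c)
E
python3 f.py
```

```text
[-0.1343 -0.359  -1.4235  0.0136  0.0021  0.0146  0.5184  0.1026  0.0827] [0.51829717 0.10260662 0.08255115]
0.010083373321896953 58.499606251716614 [-1.e-04 -0.e+00 -1.e+00]
```

Emit:
{"op": "carry_out", "data": {"plan": [{"dx":0,"dy":0,"dz":-2,"fingers":1,"twist":0},{"dx":0,"dy":0,"dz":-4,"fingers":1,"twist":0},{"dx":0,"dy":0,"dz":-6,"fingers":1,"twist":0},{"dx":0,"dy":0,"dz":-8,"fingers":1,"twist":0},{"dx":0,"dy":0,"dz":-10,"fingers":1,"twist":0}]}}

```text
clock: 26.72
eef_pos: [0.5184, 0.1026, 0.0929]
tool_rot: [0.93, 0.368, 0.0, 0.0]
ft_force: [0.3, -0.5, -0.9]
grip_width: 0.0101
grasp_force: 58.5
```

Emit:
{"op": "carry_out", "data": {"plan": [{"dx":0,"dy":0,"dz":-2,"fingers":1,"twist":0},{"dx":0,"dy":0,"dz":-4,"fingers":1,"twist":0},{"dx":0,"dy":0,"dz":-6,"fingers":1,"twist":0},{"dx":0,"dy":0,"dz":-8,"fingers":1,"twist":0},{"dx":0,"dy":0,"dz":-9,"fingers":1,"twist":0}]}}

```text
clock: 27.13
eef_pos: [0.5185, 0.1027, 0.102]
tool_rot: [0.93, 0.368, 0.0, 0.0]
ft_force: [1.3, -0.4, -0.9]
grip_width: 0.0101
grasp_force: 58.5
```

```bash
python3 f.py; python3 - <<'E'
from h import *
s=camera('scene'); np.savez('pics/s3.npz',**s); S=np.load('pics/s2.npz')['image']
q=proj(s,[.5184,.1026,.1]); print(q)
x,y=int(q[0]),int(q[1]); a=cv2.resize(s['image'][y-50:y+50,x-40:x+40],(400,500),interpolation=cv2.INTER_CUBIC)
c=np.load('pics/end.npz')['image'][180:380,180:380]
save('fin.png',np.hstack([a,cv2.resize(c,(400,400))[:, :] if 0 else cv2.resize(c,(400,500))]))
E
```

```text
[ 0.0542  0.1274 -1.1786  0.0088  0.0049  0.0029  0.5184  0.1026  0.1017] [0.51824765 0.10260836 0.10147755]
0.010307949965052169 58.49794328212738 [-3.e-04 -1.e-04 -1.e+00]
[313.76123927 248.07207218]
```

View pics/fin.png

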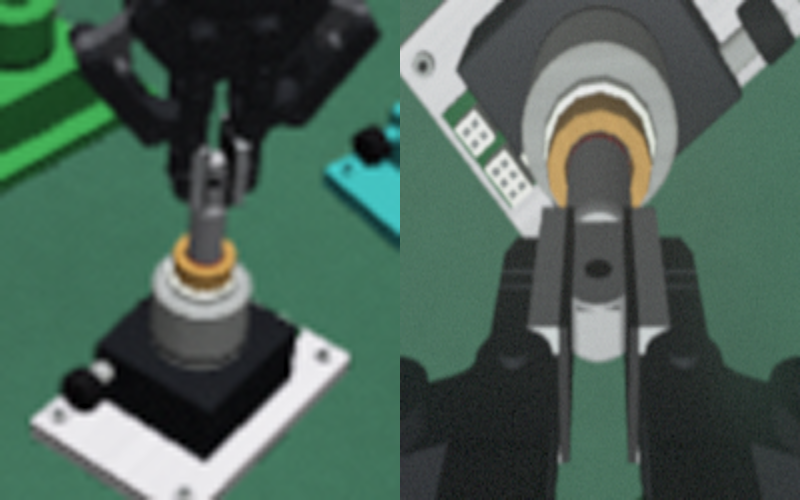

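The washer and collar sit home and the plunger is drawn up upright. Red shows right at the collar's top rim, near (600,140) in the right-hand crop. Rise is 25.0 mm and side load is near zero.

```bash
python3 -c "
from workcell import job_done; print(job_done())"
```

```text
the job is handed in; nothing more can be done
None
```

I handed the job in at about 28 s, with the washer then the collar seated home and the arm still holding the plunger by its tang, upright and drawn 25.0 mm, with the red stroke line at the collar's top.

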